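# Set up a cold chisel for regrinding

## Robot

A 7-joint arm with a two-finger parallel gripper is mounted at the origin on the work surface. World frame = base frame: x ahead of the robot, y to its left, z up, the work surface at z = 0. Lengths are in m, angles in rad, forces in N, time in s.
With the tool pointing down it reaches from about 0.35 to 0.775 m from the base axis. Payload 3.1 kg.
Tool frame: the origin (TCP) lies on the centre line of the jaws, within the pads' length; the fingertips stand 14 mm ahead of it and the grasp point (between the pads) lies 5 mm behind it; z points along the fingers, y is the direction in which the jaws open and shut (so a half turn about z gives the same grasp; the last joint's range is limited). The gripper opens to 85 mm and grips with 20 to 120 N. Pads are 22 mm wide; open, the fingers measure 114 mm over their backs; the gripper's body (76 mm by 85 mm) begins 54 mm behind the grasp point. The pads swing forward as they close: fully open they stand 13 mm farther back than shut.
Start: joints at [1.27, 0.311, 0.014, 1.512, -0.004, 1.319, -0.027], TCP at [0.141, -0.532, 0.245] pointing down, gripper open.
Joint ranges: [-2.7, 2.7], [-0.3, 1.91], [-1.27, 1.3], [0.12, 2.57], [-1.44, 4.58], [0.2, 2.03], [-3.05, 3.05]. Speed limits (rad/s): [2.79, 2.79, 3.14, 3.14, 3.14, 3.14, 3.14].

## Interface

Orientations are given as a rotation vector (axis times angle).
In Python, from cell import status, snapshot, sign_off gives the robot as it stands.
- The arm moves only by the shell command python3 -m handwheel 'ROWS' [FORCE]. ROWS is JSON, a list of rows, each a list of 7 numbers: the shift along the tool's x, y, z in cm, then the turn, a rotation vector about the tool's x, y, z in degrees, then the opening, from -1 (shut) to 1 (fully open). A call has 1 to 20 rows; each row shifts and turns the commanded pose from where the row before left it, along the tool's axes as they then stand; what a row does not reach is not made up. A row lasts 1/8 s, in which the tool goes at most 62.5 mm and 10.7 degrees, less where a joint would pass 70% of its speed; a pose out of reach is approached as far as the arm can. A call is refused whole if a number of a shift passes 6.25 or a number of a turn 10.7, either way. A call with a gripper value outside its range is refused whole. The fingers move at their own pace and stop on an object; FORCE is the grip in N (left out, the last holds). Time passes only in rows, so rows that do not move let the fingers close. It gives the time, the measured TCP pose, the force and the opening at its end, in the units of the state.
- status.get_state(): the state, without advancing time (a new reading comes with each control period).
- snapshot(name): name is "side" or "top"; returns a dict with "image" (384x512x3 uint8, red, green, blue), "depth" (384x512 float32, m along the optical axis (not along the pixel's ray), 0 where there is no reading), "fx", "fy", "cx", "cy" (pixels), "eye" and "orientation" of the camera in the world. Camera axes: x right, y down, z forward; pixel columns grow to the right and rows downward; lengths in m; the calibration is good to about 2 mm. A picture is of the moment at which its call begins.
- sign_off(): hands the job in, once; it reports no verdict.
The state is a dict: "time_s": time; "qpos": joint angles; "joint_velocities": joint speeds; "tau": joint torques, N m; "ee_pos": TCP position; "tcp_rot": TCP orientation; "ft_force": force on the tool from outside, world axes, zero at the start; "moment": the same for the moment, N m; "width": finger opening in m.
Only numpy, scipy, OpenCV 4.12 (cv2) and the standard library are available. Lean on these libraries where they do the work, as an engineer would, in place of code of your own. Each camera call takes 0.05 s, during which the arm holds its last target.

## Task

Draw the flat cold chisel, the bar whose upper end spreads into a broad thin blade, out of its slanted rack and lay it flat in the grinder's sloped tool rest, blade towards the wheel and butt end by the heel stop; lay it down, do not drop it. Also turn the grinder's speed dial until its white pointer line stands at the one long mark on its scale. Leave the other bars in the rack and everything else on the bench where they are.

Things in the scene. Friction and masses are not known exactly. Their poses are not given: they have to be found in the camera images.
- flat_chisel: Plain steel bar 20 mm wide (y), 12 thick (x), 200 long (z), about 0.33 kg, balance point 95 mm from the butt; straight to 165 mm, then spreading to a thin blade 34 mm wide. Origin: centre of the butt face; z runs to the blade. Starts in one of the rack's sockets, butt down, the upper 95 mm projecting; z leans 35 deg from vertical towards the rack's +x, and x points to the rack's +x and down.
- chisel_tip (a point): Middle of the flat chisel's cutting edge, 200 mm from the butt.
- point_chisel: Steel bar 20 x 12 mm, 200 mm long, 0.33 kg, like the flat chisel, but its last 40 mm taper to a point. Stands in another socket; leave it. Origin and axes as for the flat chisel.
- drift: Steel bar 20 x 12 mm, 200 mm long, 0.33 kg, like the flat chisel, but its last 40 mm are a blunt 10 x 10 mm nose. Stands in another socket; leave it. Origin and axes as for the flat chisel.
- rack: Fixed plywood rack, 206 mm wide (y). Origin: centre of its underside on the bench; x away from the robot's side. Three sockets 75 mm apart along y (-75, 0, 75): rectangular shafts 18 x 26 mm (26 along y), 105 mm deep, axes leaning 35 deg from vertical towards +x; mouths about 130 mm above the bench. Bars lie loose on the lower wall; draw them out along the axis.
- rack_floor (a point): Centre of the middle socket's floor (axes as the rack's), 45 mm above the bench.
- grinder: Fixed bench grinder. Origin: centre of its underside; x from front (robot side) to back. Wheel: 190 mm diameter, centre 155 mm behind, 90 mm to +y, 135 mm up, straight beyond the tool rest's upper end; about 40 mm stay free between it and a chisel lying at the heel stop. Behind the dial (115 mm beyond its axis) stands the motor, 195 mm high.
- rest: Tool rest: steel channel open above, sloping up 20 deg to the wheel. Origin: middle of its floor at the heel stop, 62 mm above the bench; x up along the channel to the wheel, z square to the floor, y across. Floor 120 mm long; 32 mm wide between walls 7 mm thick, 12 mm high; heel stop 16 mm high. Beyond x = 120 mm there is room for fingers beside and 40 mm under the bar.
- speed_dial (a joint): Dial angle in rad, 0 to 5.24, growing clockwise seen from above. 11 marks every 0.524 from 0; the long broad one is the eighth, at 3.665 (about 2 o'clock seen from the robot). Starts between 2.1 and 3.1. Light friction (0.05 N m); stays where left.
- dial_grip (a point): Grip point on the dial's axis, 28 mm above the panel; turns with it. z: dial axis, out of the panel, leaning 30 deg from vertical towards the grinder's front (the panel slopes up away from the robot). x: along the grip bar to the pointer's end. Black bar 46 mm long (x), 16 wide (y), 8 to 38 mm above the panel, on a disc of radius 29. Panel 118 x 112 mm.
- battery: Bystander: tool battery pack, 80 x 120 x 63 mm, black.
- spray_can: Bystander: spray can, 60 mm diameter, 170 mm high.
- jar: Bystander: jar, 72 mm diameter, 90 mm high.
- screwdriver: Bystander: screwdriver lying on the bench near the robot.
- wrench: Bystander: wrench lying on the bench beside the rack.
- tin: Bystander: open tin, 80 mm diameter, 100 mm high.
Things that resemble listed ones, but are neither listed nor needed, are in the scene too. What is shaped like the flat_chisel but brown is not meant.

How it is judged:
On the way:
1. the flat chisel is held by the fingers, clear of its rack (contact force between the fingers and flat_chisel above 1 N and distance of flat_chisel from where it was at the start of the episode above 0.1 m and contact force between flat_chisel and rack below 0.01 N), for 0.1 s.
At the end, for the whole second after the job is handed in: The flat chisel lies flat (11 deg), released and still on the floor of the tool rest, blade to the wheel: butt within 25 mm of the heel stop and 8 mm of the channel's middle, parallel to it within 6 deg. The dial is still, within 0.14 rad (8 deg) of the long mark (x of flat_chisel in the frame of rest between -0.004 and 0.025 m and y of flat_chisel in the frame of rest between -0.008 and 0.008 m and z of flat_chisel in the frame of rest between 0.002 and 0.01 m and x of chisel_tip in the frame of rest above 0.18 m and angle between the z axis of flat_chisel and the x axis of rest, either way round below 0.1 rad and angle between the x axis of flat_chisel and the z axis of rest, either way round below 0.2 rad and linear speed of flat_chisel below 0.02 m/s and value of joint speed_dial between 3.525 and 3.805 rad and contact force between the fingers and flat_chisel below 0.1 N and velocity of joint speed_dial between -0.05 and 0.05 rad/s); the robot touches nothing.
It fails at once if another bar or a bystander is moved by more than 30 mm (distance of any of point_chisel, drift, battery, spray_can, jar, screwdriver, wrench, tin from where it was at the start of the episode above 0.03 m).
It fails at once if the flat chisel is dropped: it moves faster than 0.7 m/s (a fall of more than 25 mm) out of the fingers (contact force between the fingers and flat_chisel below 0.1 N and linear speed of flat_chisel above 0.7 m/s).
It also fails if it takes over 58 s, if anything falls off the work surface, if the arm or the gripper's body presses on something with over 40 N, if the wrist force passes 120 N, or if a joint passes its speed limit or range.

## Working session

There is one attempt and no reset: what is moved stays moved. The work goes in short steps, Python scripts to look and compute and a shell command to move; the robot and the scene stay as the last step left them, time stands still between calls to the robot, and variables do not carry over. Pictures are saved under pics/ and viewed, and the job is handed in when it is done.

```bash
ls; mkdir -p pics; python3 - <<'E'
from cell import status, snapshot
import cv2,numpy as np
s=status.get_state(); print(s)
for n in("side","top"):
    d=snapshot(n); np.savez(f"pics/{n}0.npz",**d)
    cv2.imwrite(f"pics/{n}0.png",cv2.resize(d["image"][:,:,::-1],(800,600),interpolation=cv2.INTER_CUBIC))
    print(n,d["fx"],d["fy"],d["cx"],d["cy"],d["eye"],d["orientation"])
E
```

```text
pics
{'time_s': 0.0, 'qpos': array([ 1.27028953,  0.31171857,  0.01403395,  1.51305982, -0.00438328,
        1.31918071, -0.02719883]), 'joint_velocities': array([-0.00070929,  0.00085084, -0.00122152,  0.00092409, -0.0025863 ,
       -0.00207397, -0.00092714]), 'tau': array([-5.99961390e-05, -3.79918957e+01,  1.46002611e-01, -2.30593228e+01,
        1.22334471e-02,  1.32981854e-02, -6.50511879e-06]), 'ee_pos': array([ 0.14056927, -0.5310187 ,  0.24422391]), 'tcp_rot': array([-3.11303943e+00, -4.05168326e-01,  6.66834952e-04]), 'ft_force': array([0.55444025, 0.60725166, 0.06397708]), 'moment': array([-0.00686306, -0.01425899, -0.04605864]), 'width': 0.08567075922974163}
side 347.7869071165418 347.7869071165418 255.52771290255458 191.7397664804524 [ 0.13719667 -0.68848339  0.91287672] [-2.32081715  0.58458884 -0.23924609]
top 346.8816769369054 346.8816769369054 254.5044583486876 185.24247796032176 [ 0.37095666 -0.01320056  1.19788117] [-2.17443162  2.18596949 -0.13572382]
```

View pics/side0.png

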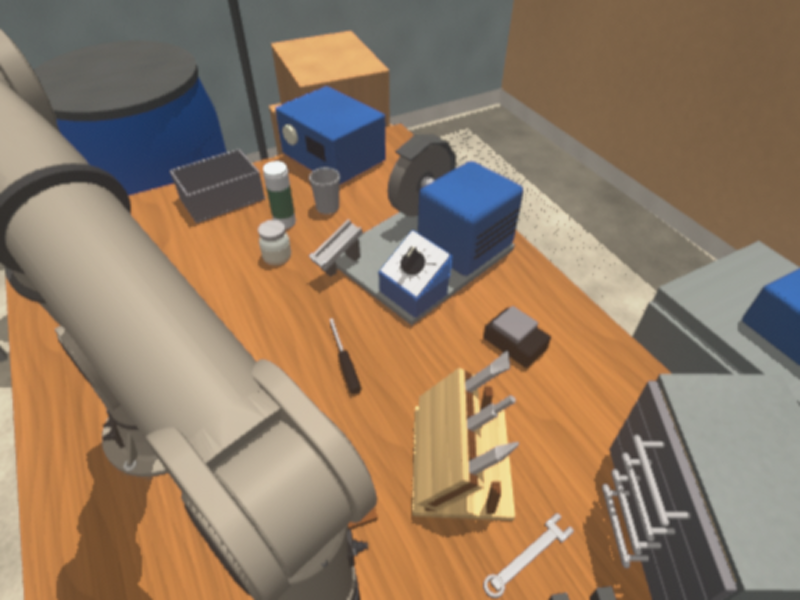

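View pics/top0.png

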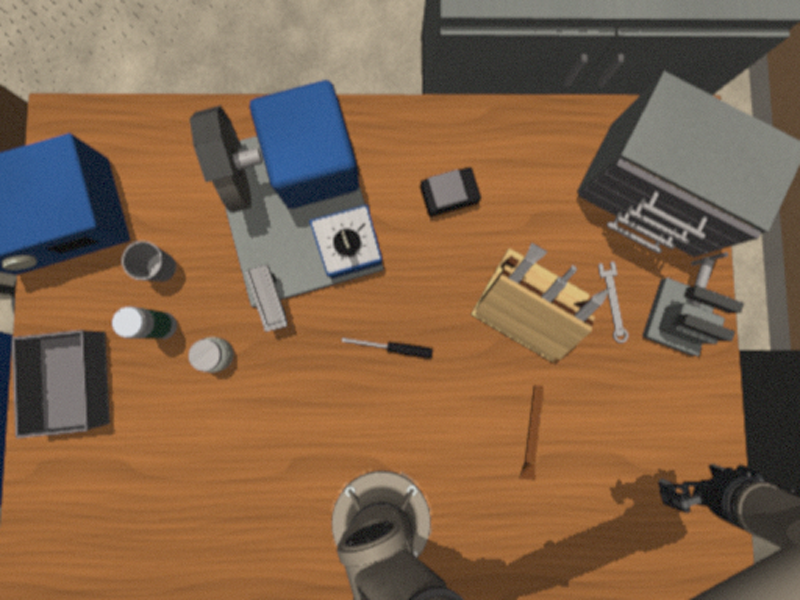

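The side view shows the rack at about (465,450) with three bars. The flat chisel is the upper one, with its blade at (497,365). The top view shows its blade at (533,258), the dial at (347,241), the tool rest at (266,297) and the wheel at (215,155). Next I'll zoom in.

```bash
cat > h.py <<'E'
import numpy as np,cv2
from scipy.spatial.transform import Rotation as R
def load(n):
    return dict(np.load(f"pics/{n}.npz"))
def pt(d,u,v,z=None,depth=False):
    u=np.asarray(u,float);v=np.asarray(v,float)
    r=np.stack([(u-d["cx"])/d["fx"],(v-d["cy"])/d["fy"],np.ones_like(u)],-1)
    if depth: 
        return d["eye"]+R.from_rotvec(d["orientation"]).apply(r*d["depth"][v.astype(int),u.astype(int)][...,None])
    w=R.from_rotvec(d["orientation"]).apply(r)
    return d["eye"]+w*((z-d["eye"][2])/w[...,2])[...,None]
def proj(d,p):
    c=R.from_rotvec(d["orientation"]).inv().apply(np.atleast_2d(p)-d["eye"])
    return np.c_[c[:,0]/c[:,2]*d["fx"]+d["cx"],c[:,1]/c[:,2]*d["fy"]+d["cy"]]
def crop(d,x0,y0,w,h,s,fn):
    cv2.imwrite(fn,cv2.resize(d["image"][y0:y0+h,x0:x0+w,::-1],(w*s,h*s),interpolation=cv2.INTER_CUBIC))
def cloud(d):
    v,u=np.mgrid[0:384,0:512]
    return pt(d,u,v,depth=True)
E
python3 - <<'E'
from h import *
t=load("top0");s=load("side0")
crop(t,295,145,110,95,7,"pics/ct_rack.png")
crop(t,115,45,140,175,4,"pics/ct_gr.png")
crop(s,255,215,90,125,4,"pics/cs_rack.png")
crop(s,190,80,150,130,5,"pics/cs_gr.png")
print((t["depth"]==0).mean(),(s["depth"]==0).mean())
E
```

```text
0.0038655598958333335 0.003814697265625
```

View pics/ct_rack.png

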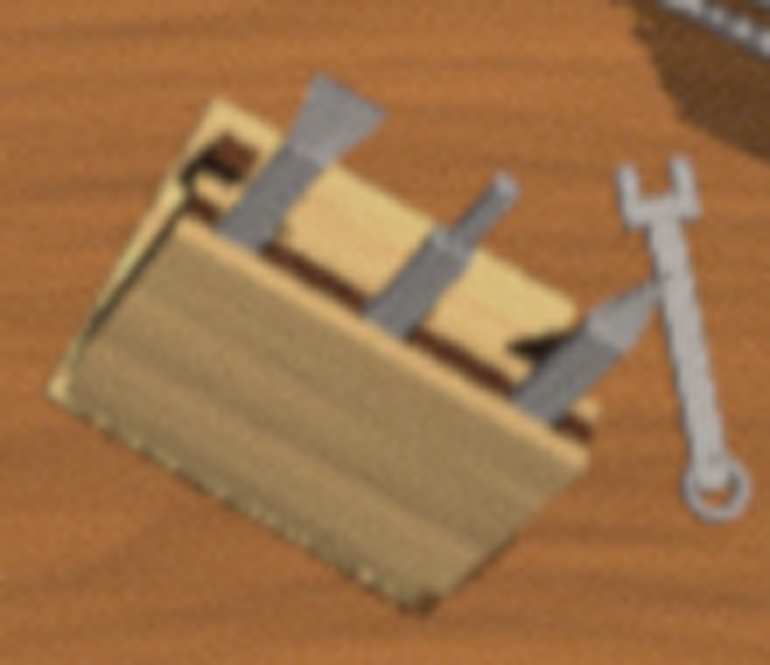

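View pics/ct_gr.png

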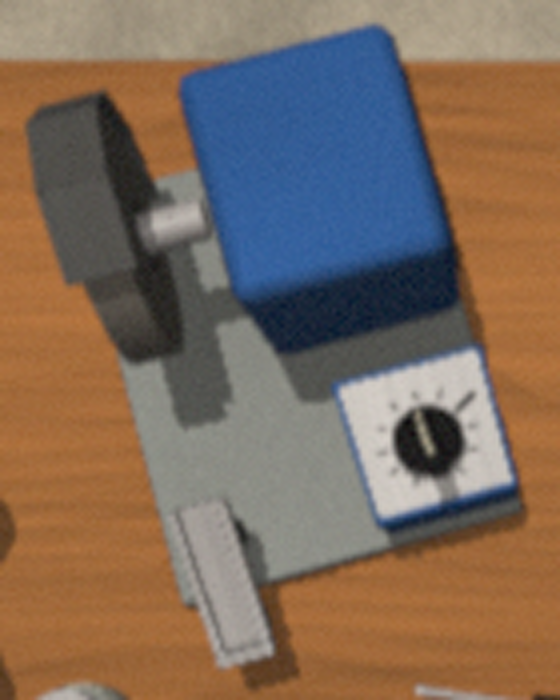

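View pics/cs_rack.png

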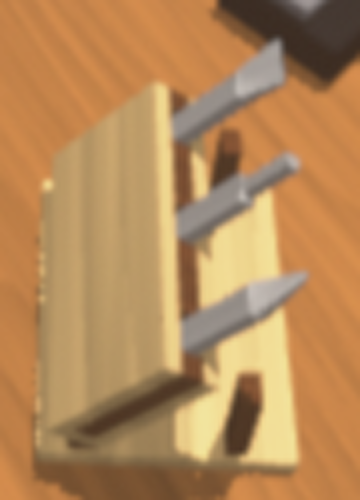

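View pics/cs_gr.png

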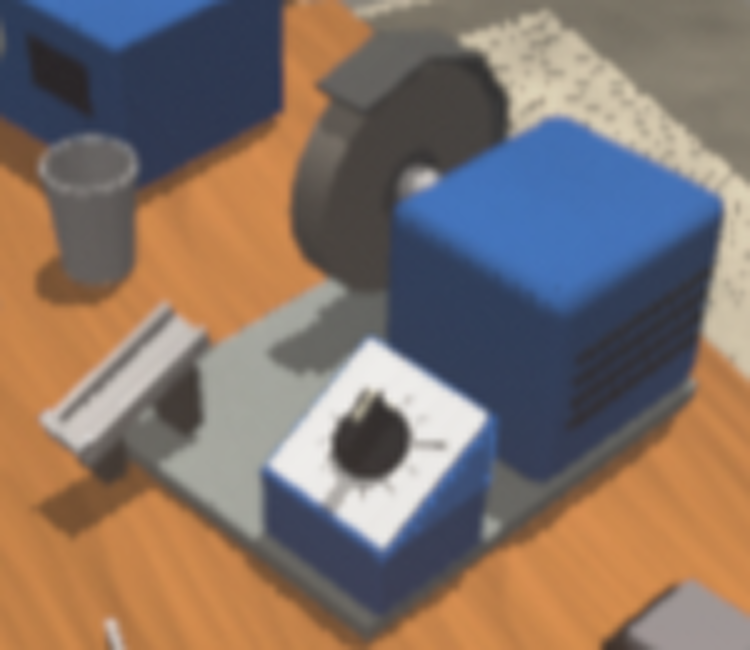

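The crops agree. The flat chisel is in the rack's left (+y) socket, with its blade in the top crop at about (340,105) and its shaft out to (245,235). The dial pointer points up and slightly left, and the long mark is at upper right, near (465,402) in the grinder crop. Now I'll take the metric measurements.

```bash
python3 - <<'E'
from h import *
np.set_printoptions(precision=4,suppress=True)
t=load("top0");s=load("side0")
def plane(P):
    c=np.median(P,0);
    for _ in range(4):
        u,sv,vt=np.linalg.svd(P-c,full_matrices=False);n=vt[2];n=n*np.sign(n[2]+1e-9)
        r=(P-c)@n; k=abs(r)<max(2.5*np.median(abs(r)),.001);P=P[k];c=P.mean(0)
    return c,n,np.std((P-c)@n),len(P)
for nm,d,boxes in (("top",t,None),("side",s,None)):
    C=cloud(d);hsv=cv2.cvtColor(d["image"],cv2.COLOR_RGB2HSV).astype(int)
    H,S,V=hsv[...,0],hsv[...,1],hsv[...,2]
    m=(S<40)&(V>170)&(abs(C[...,2]-.1)<.09)
    n,l,st,ce=cv2.connectedComponentsWithStats(m.astype(np.uint8))
    for i in range(1,n):
        if st[i,4]>150: 
            P=C[l==i]; print(nm,"white",st[i],ce[i],*plane(P))
            hull=cv2.minAreaRect(np.argwhere(l==i)[:,::-1].astype(np.float32)); print(hull)
# chisel in both
for nm,d,x0,y0,sc,a,b in (("top",t,295,145,7,(260,235),(312,150)),("side",s,255,215,4,(185,130),(236,95))):
    C=cloud(d)
    for f in np.linspace(0,1,7):
        u=x0+(a[0]+(b[0]-a[0])*f)/sc; v=y0+(a[1]+(b[1]-a[1])*f)/sc
        print(nm,u,v,C[int(round(v)),int(round(u))], d["image"][int(round(v)),int(round(u))])
C=cloud(t)
for (u,v) in [(325,190),(345,205),(360,215),(330,200),(320,205)]: print("rack",C[v,u])
P=C[185:215,325:360].reshape(-1,3);print(plane(P))
E
```

```text
Traceback (most recent call last):
  File "h.py", line 19, in cloud
    return pt(d,u,v,depth=True)
  File "h.py", line 9, in pt
    return d["eye"]+R.from_rotvec(d["orientation"]).apply(r*d["depth"][v.astype(int),u.astype(int)][...,None])
                    ~~~~~~~~~~~~~~~~~~~~~~~~~~~~~~~~~~~~~^^^^^^^^^^^^^^^^^^^^^^^^^^^^^^^^^^^^^^^^^^^^^^^^^^^^^
  File "scipy/spatial/transform/_rotation.pyx", line 2580, in scipy.spatial.transform._rotation.Rotation.apply
ValueError: Expected input of shape (3,) or (P, 3), got (384, 512, 3).
```

```bash
sed -i 's/R.from_rotvec(d\["orientation"\]).apply(r\*d\["depth"\]\[v.astype(int),u.astype(int)\]\[...,None\])/(r*d["depth"][v.astype(int),u.astype(int)][...,None])@R.from_rotvec(d["orientation"]).as_matrix().T/; s/R.from_rotvec(d\["orientation"\]).apply(r)/r@R.from_rotvec(d["orientation"]).as_matrix().T/' h.py
cat > m1.py <<'E'
from h import *
np.set_printoptions(precision=4,suppress=True)
t=load("top0");s=load("side0")
def plane(P):
    c=np.median(P,0);
    for _ in range(4):
        u,sv,vt=np.linalg.svd(P-c,full_matrices=False);n=vt[2];n=n*np.sign(n[2]+1e-9)
        r=(P-c)@n; k=abs(r)<max(2.5*np.median(abs(r)),.001);P=P[k];c=P.mean(0)
    return c,n,np.std((P-c)@n),len(P)
if __name__=="__main__":
  for nm,d in (("top",t),("side",s)):
    C=cloud(d);hsv=cv2.cvtColor(d["image"],cv2.COLOR_RGB2HSV).astype(int)
    H,S,V=hsv[...,0],hsv[...,1],hsv[...,2]
    m=(S<40)&(V>170)&(abs(C[...,2]-.1)<.09)
    n,l,st,ce=cv2.connectedComponentsWithStats(m.astype(np.uint8))
    for i in range(1,n):
        if st[i,4]>150: 
            P=C[l==i]; print(nm,"white",st[i],ce[i],*plane(P))
            print(cv2.minAreaRect(np.argwhere(l==i)[:,::-1].astype(np.float32)))
  for nm,d,x0,y0,sc,a,b in (("top",t,295,145,7,(260,235),(312,150)),("side",s,255,215,4,(185,130),(236,95))):
    C=cloud(d)
    for f in np.linspace(0,1,7):
        u=x0+(a[0]+(b[0]-a[0])*f)/sc; v=y0+(a[1]+(b[1]-a[1])*f)/sc
        print(nm,u,v,C[int(round(v)),int(round(u))], d["image"][int(round(v)),int(round(u))])
  C=cloud(t)
  print(plane(C[185:215,325:360].reshape(-1,3)))
E
python3 m1.py
```

```text
top white [200 133  43  41 826] [220.3414 151.9746] [0.5873 0.0703 0.1135] [-0.4769 -0.1324  0.8689] 0.0013456831029700035 698
((221.05661010742188, 153.1981201171875), (33.92805099487305, 35.43901824951172), 74.05460357666016)
top white [ 72 197  19  19 275] [ 80.8291 205.7418] [0.4169 0.4718 0.1689] [-0.0028 -0.0012  1.    ] 0.0012080931649367012 231
((81.0, 206.0), (18.0, 18.0), 90.0)
top white [121 217  19  20 277] [130.1047 226.8845] [0.3529 0.354  0.0892] [-0.0017  0.002   1.    ] 0.001448885654819133 231
((130.00001525878906, 227.00003051757812), (16.970561981201172, 18.384777069091797), 45.0)
side white [199 144  31  26 205] [213.7659 157.0195] [0.4717 0.2312 0.0854] [-0.3951  0.3266  0.8586] 0.001882678083176064 153
((214.3585968017578, 155.4034423828125), (9.051959037780762, 34.380828857421875), 48.36646270751953)
side white [243 148  44  41 753] [265.2576 167.6972] [0.5868 0.0644 0.1131] [-0.4833 -0.137   0.8647] 0.0014132272499611117 585
((264.93902587890625, 167.4512481689453), (29.516843795776367, 35.13909912109375), 38.65980911254883)
top 332.14285714285717 178.5714285
[... 397 characters left out ...]
096 [ 0.5259 -0.2879  0.1745] [123 116 114]
top 339.57142857142856 166.42857142857142 [ 0.5307 -0.292   0.1821] [149 145 138]
side 301.25 247.5 [ 0.5006 -0.2781  0.1352] [124 116 110]
side 303.375 246.04166666666666 [ 0.5031 -0.2816  0.1473] [134 126 121]
side 305.5 244.58333333333334 [ 0.5104 -0.2844  0.1505] [117 110 104]
side 307.625 243.125 [ 0.5128 -0.2879  0.1623] [126 119 113]
side 309.75 241.66666666666666 [ 0.5179 -0.2892  0.165 ] [122 114 108]
side 311.875 240.20833333333334 [ 0.521  -0.2916  0.1748] [132 124 119]
side 314.0 238.75 [ 0.5251 -0.2939  0.1792] [142 135 130]
(array([ 0.4272, -0.3095,  0.1051]), array([-0.6896,  0.4099,  0.597 ]), np.float64(0.0013372580145994486), 741)
```

```bash
cat > m2.py <<'E'
from m1 import *
# panel metric rect
for nm,d in (("top",t),("side",s)):
    C=cloud(d);hsv=cv2.cvtColor(d["image"],cv2.COLOR_RGB2HSV).astype(int)
    S,V=hsv[...,1],hsv[...,2]
    box=np.zeros(S.shape,bool)
    if nm=="top": box[128:180,195:248]=1
    else: box[140:195,238:292]=1
    m=((S<60)&(V>130)&box).astype(np.uint8)
    m=cv2.morphologyEx(m,cv2.MORPH_OPEN,np.ones((2,2)))
    n,l,st,_=cv2.connectedComponentsWithStats(m);i=1+np.argmax(st[1:,4]);m=l==i
    c,nn,_,_=plane(C[m])
    n0=nn/np.linalg.norm(nn)
    # rays onto plane
    cnt,_=cv2.findContours(m.astype(np.uint8),cv2.RETR_EXTERNAL,cv2.CHAIN_APPROX_NONE)
    uv=max(cnt,key=len)[:,0].astype(float)
    hull=cv2.convexHull(uv.astype(np.float32))[:,0]
    M=R.from_rotvec(d["orientation"]).as_matrix()
    ray=np.c_[(hull[:,0]-d["cx"])/d["fx"],(hull[:,1]-d["cy"])/d["fy"],np.ones(len(hull))]@M.T
    P=d["eye"]+ray*(((c-d["eye"])@n0)/(ray@n0))[:,None]
    ex=np.cross([0,0,1],n0);ex/=np.linalg.norm(ex);ey=np.cross(n0,ex)
    q=np.c_[(P-c)@ex,(P-c)@ey].astype(np.float32)
    r=cv2.minAreaRect(q);print(nm,"panel rect",r, "center",c+ex*r[0][0]+ey*r[0][1],"n",n0,"yaw",np.degrees(np.arctan2(-n0[1],-n0[0])))
# chisel face
for nm,d,poly in (("top",t,np.array([[(225,235),(265,245),(318,160),(295,140)]])/7+[295,145]),("side",s,np.array([[(175,125),(180,140),(235,100),(222,92)]])/4+[255,215])):
    C=cloud(d);mk=np.zeros((384,512),np.uint8);cv2.fillPoly(mk,np.round(poly).astype(int),1)
    hsv=cv2.cvtColor(d["image"],cv2.COLOR_RGB2HSV).astype(int)
    m=(mk>0)&(hsv[...,1]<60)&(hsv[...,2]>60)
    P=C[m];print(nm,"chisel",plane(P)); u,sv,vt=np.linalg.svd(P-P.mean(0),full_matrices=False);print(vt[0]*np.sign(vt[0][2]),sv/np.sqrt(len(P)))
E
python3 m2.py
python3 - <<'E'
from m1 import *
# rest cloud & wheel in grinder-ish frame, heights
C=cloud(t)
a=np.radians(15.6);Rz=np.array([[np.cos(a),np.sin(a)],[-np.sin(a),np.cos(a)]])
for nm,d,(u0,u1,v0,v1) in (("top",t,(155,190,165,215)),("side",s,(195,235,138,178))):
    C=cloud(d)[v0:v1,u0:u1].reshape(-1,3);P=C[(C[:,2]>.055)&(C[:,2]<.15)]
    q=P[:,:2]@Rz.T
    print(nm,len(P))
    for lo in np.arange(q[:,0].min(),q[:,0].max(),.01):
        k=(q[:,0]>=lo)&(q[:,0]<lo+.01)
        if k.sum()>4: print("%.3f"%(lo+.005),k.sum(),"y %.4f..%.4f mean %.4f"%(q[k,1].min(),q[k,1].max(),q[k,1].mean()),"z %.4f %.4f %.4f"%tuple(np.percentile(P[k,2],[10,50,90])))
E
```

```text
top panel rect ((-0.011801991611719131, -0.013578742742538452), (0.19643816351890564, 0.15068289637565613), 26.291471481323242) center [0.5685 0.0883 0.0881] n [-0.7082  0.1074  0.6978] yaw -8.62320002538721
side panel rect ((-0.021854445338249207, -0.035959526896476746), (0.39029818773269653, 0.16782206296920776), 36.32027816772461) center [0.5761 0.1492 0.0604] n [-0.5016  0.3627  0.7854] yaw -35.87143911711452
top chisel (array([ 0.5119, -0.2763,  0.1698]), array([-0.5838, -0.8021,  0.1258]), np.float64(0.004338127272404383), 82)
[-0.1215  0.2395  0.9633] [0.1196 0.014  0.0043]
side chisel (array([ 0.512 , -0.2821,  0.1555]), array([-0.8682, -0.0344,  0.495 ]), np.float64(0.0014784091756155462), 61)
[ 0.4753 -0.2989  0.8275] [0.0159 0.0036 0.0022]
top 630
0.454 48 y 0.0732..0.1187 mean 0.0950 z 0.0713 0.0746 0.0779
0.464 43 y 0.0735..0.1181 mean 0.0966 z 0.0613 0.0647 0.0746
0.474 49 y 0.0735..0.1188 mean 0.0962 z 0.0616 0.0663 0.0767
0.484 48 y 0.0734..0.1182 mean 0.0965 z 0.0653 0.0707 0.0825
0.494 51 y 0.0738..0.1199 mean 0.0965 z 0.0691 0.0746 0.0869
0.504 49 y 0.0737..0.1194 
[... 563 characters left out ...]
0.0907 z 0.0616 0.0714 0.0778
0.475 39 y 0.0730..0.1207 mean 0.0973 z 0.0639 0.0688 0.0803
0.485 42 y 0.0722..0.1205 mean 0.0955 z 0.0663 0.0726 0.0838
0.495 38 y 0.0730..0.1194 mean 0.0969 z 0.0717 0.0772 0.0878
0.505 40 y 0.0721..0.1211 mean 0.0959 z 0.0741 0.0803 0.0900
0.515 35 y 0.0716..0.1192 mean 0.0972 z 0.0794 0.0851 0.0951
0.525 38 y 0.0735..0.1208 mean 0.0958 z 0.0817 0.0871 0.0980
0.535 39 y 0.0730..0.1230 mean 0.0985 z 0.0855 0.0917 0.1019
0.545 41 y 0.0731..0.1208 mean 0.0969 z 0.0900 0.0953 0.1060
0.555 54 y 0.0738..0.1230 mean 0.0923 z 0.0625 0.0960 0.1086
0.565 40 y 0.0749..0.1169 mean 0.0923 z 0.0638 0.0992 0.1126
0.575 28 y 0.0730..0.1193 mean 0.0943 z 0.0990 0.1043 0.1136
```

```bash
python3 - <<'E'
from m1 import *
for yaw in (-30.7,):
  a=np.radians(yaw)
  rx=np.array([np.cos(a),np.sin(a),0]);ry=np.array([-np.sin(a),np.cos(a),0])
  b=np.radians(35); ax=np.sin(b)*rx+np.cos(b)*np.array([0,0,1]); cx=np.cos(b)*rx-np.sin(b)*np.array([0,0,1])
  for nm,d,(u0,u1,v0,v1) in (("top",t,(322,372,150,210)),("side",s,(295,335,222,310))):
    im=d["image"][v0:v1,u0:u1].reshape(-1,3);hsv=cv2.cvtColor(d["image"],cv2.COLOR_RGB2HSV)[v0:v1,u0:u1].reshape(-1,3).astype(int)
    P=cloud(d)[v0:v1,u0:u1].reshape(-1,3)
    k=(hsv[:,1]<75)&(hsv[:,2]>70)&(P[:,2]>.12)
    P=P[k];A=P@ax;Y=P@ry;X=P@cx
    print(nm,len(P))
    h,e=np.histogram(Y,bins=np.arange(Y.min(),Y.max()+.004,.004));print(np.c_[e[:-1],h].T.round(3)) 
    sel=Y>Y.max()-.05
    for lo in np.arange(A[sel].min(),A[sel].max(),.008):
        j=sel&(A>=lo)&(A<lo+.008)
        if j.sum()>2: print("A %.3f n %d Y %.4f..%.4f mean %.4f X %.4f %.4f %.4f"%(lo+.004,j.sum(),Y[j].min(),Y[j].max(),Y[j].mean(),*np.percentile(X[j],[10,50,90])))
  # rack plate Y extents
  C=cloud(t)[140:240,295:390].reshape(-1,3); n=np.array([-0.6896,0.4099,0.597]);c=np.array([0.4272,-0.3095,0.1051])
  on=C[abs((C-c)@n)<.004]; on=on[on[:,2]>.03];print("plate Y",np.percentile(on@ry,[.5,2,98,99.5]),"X", np.median(on@cx),"A",(on@ax).max())
  print(rx,ry,ax,cx)
E
```

```text
top 382
[[-0.129 -0.125 -0.121 -0.117 -0.113 -0.109 -0.105 -0.101 -0.097 -0.093
  -0.089 -0.085 -0.081 -0.077 -0.073 -0.069 -0.065 -0.061 -0.057 -0.053
  -0.049 -0.045 -0.041 -0.037 -0.033 -0.029 -0.025 -0.021 -0.017 -0.013
  -0.009 -0.005 -0.001  0.003  0.007  0.011  0.015  0.019  0.023  0.027
   0.031  0.035  0.039  0.043  0.047  0.051  0.055  0.059  0.063  0.067
   0.071  0.075  0.079  0.083  0.087  0.091  0.095  0.099  0.103  0.107
   0.111  0.115  0.119  0.123  0.127  0.131  0.135  0.139  0.143  0.147
   0.151  0.155  0.159  0.163  0.167  0.171  0.175]
 [ 2.     5.     8.     3.     0.     0.     0.     0.     0.     0.
   0.     0.     0.     0.     0.     0.     2.    20.    34.    41.
  34.    26.     0.     0.     0.     0.     0.     0.     0.     0.
   0.     0.     0.     0.     5.    16.    36.    39.    35.    36.
  32.     7.     0.     0.     0.     0.     0.     0.     0.     0.
   0.     0.     0.     0.     0.     0.     0.     0.     0.     0.
   0.     0.     0.     0.     0.     0.     0.     0.     0.     0.
   0.     0.     0.     0.     0.     0.     1.   ]]

[... 2335 characters left out ...]
2 n 16 Y 0.0143..0.0311 mean 0.0195 X 0.3872 0.3888 0.3947
A 0.480 n 18 Y 0.0145..0.0305 mean 0.0207 X 0.3862 0.3880 0.3934
A 0.488 n 20 Y 0.0136..0.0318 mean 0.0202 X 0.3876 0.3888 0.3951
A 0.496 n 19 Y 0.0132..0.0323 mean 0.0216 X 0.3867 0.3886 0.3938
A 0.504 n 24 Y 0.0118..0.0354 mean 0.0223 X 0.3881 0.3895 0.3932
A 0.512 n 21 Y 0.0102..0.0385 mean 0.0219 X 0.3891 0.3900 0.3914
A 0.520 n 28 Y 0.0075..0.0385 mean 0.0219 X 0.3897 0.3913 0.3924
A 0.528 n 28 Y 0.0091..0.0405 mean 0.0254 X 0.3906 0.3919 0.3938
plate Y [-0.1541 -0.1512  0.0474  0.0504] X 0.36992478398642686 A 0.43664048291402574
[ 0.8599 -0.5105  0.    ] [0.5105 0.8599 0.    ] [ 0.4932 -0.2928  0.8192] [ 0.7043 -0.4182 -0.5736]
```

```bash
cat > tgt.py <<'E'
from h import *
from cell import status
np.set_printoptions(precision=3,suppress=True)
Z=np.array([0,0,1.]);ya=np.radians(-30.7)
rx=np.array([np.cos(ya),np.sin(ya),0]);ry=np.array([-np.sin(ya),np.cos(ya),0]);b=np.radians(35)
ax=np.sin(b)*rx+np.cos(b)*Z;cx=np.cos(b)*rx-np.sin(b)*Z
def mk(z,y): return np.c_[np.cross(y,z),y,z]
def rackpose(A=.477,Y=.0237,X=.394,dn=55):
    d=np.radians(dn);tz=np.cos(d)*rx-np.sin(d)*Z
    return A*ax+Y*ry+X*cx+.005*tz, mk(tz,-ry)
def delta(p,M):
    s=status.get_state();C=R.from_rotvec(s["tcp_rot"]).as_matrix()
    print("t",s["time_s"],"pos",s["ee_pos"],"q",s["qpos"],"w",s["width"],"F",s["ft_force"])
    print("turn deg (tool)",np.degrees(R.from_matrix(C.T@M).as_rotvec()),"shift cm: now axes",C.T@(p-s["ee_pos"])*100," after-turn axes",M.T@(p-s["ee_pos"])*100)
E
python3 - <<'E'
from tgt import *
p,M=rackpose();print(p,M)
delta(p-.11*M[:,2],M)
E
```

```text
[ 0.527 -0.286  0.161] [[ 0.704 -0.511  0.493]
 [-0.418 -0.86  -0.293]
 [ 0.574 -0.    -0.819]]
t 0.1 pos [ 0.141 -0.531  0.244] q [ 1.27   0.312  0.014  1.513 -0.004  1.319 -0.027] w 0.0857928262137979 F [-0.055 -0.289 -0.66 ]
turn deg (tool) [-14.009  33.171  44.047] shift cm: now axes [ 39.251 -18.339  -0.61 ]  after-turn axes [ 12.172 -40.858   7.736]
```

```bash
python3 -m handwheel '[[0,0,-0.5,-2.33,5.53,7.34,0.3],[0,0,0,-2.33,5.53,7.34,0.3],[0,0,0,-2.33,5.53,7.34,0.3],[0,0,0,-2.33,5.53,7.34,0.3],[0,0,0,-2.33,5.53,7.34,0.3],[0,0,0,-2.33,5.53,7.34,0.3],[1.5,-5.1,0.9,0,0,0,0.3],[1.5,-5.1,0.9,0,0,0,0.3],[1.5,-5.1,0.9,0,0,0,0.3],[1.5,-5.1,0.9,0,0,0,0.3],[1.5,-5.1,0.9,0,0,0,0.3],[1.5,-5.1,0.9,0,0,0,0.3],[1.5,-5.1,0.9,0,0,0,0.3],[1.5,-5.1,0.9,0,0,0,0.3],[0,0,0,0,0,0,0.3],[0,0,0,0,0,0,0.3]]'; python3 - <<'E'
from tgt import *
p,M=rackpose();delta(p-.11*M[:,2],M)
E
```

```text
time_s: 2.1
ee_pos: [0.4673, -0.253, 0.2592]
tcp_rot: [2.751, -0.755, 0.866]
ft_force: [0.5, -1.0, 0.2]
width: 0.0556
t 2.1 pos [ 0.467 -0.253  0.259] q [ 1.255 -0.114 -0.756  2.083 -0.086  0.533 -1.568] w 0.055551700499069386 F [ 0.544 -0.957  0.23 ]
turn deg (tool) [0.07  0.02  0.045] shift cm: now axes [-0.062 -0.271  0.981]  after-turn axes [-0.062 -0.27   0.981]
```

```bash
python3 - <<'E'
from h import *
from cell import snapshot
for n in("side","top"):
    d=snapshot(n); np.savez(f"pics/{n}1.npz",**d)
d=load("side1");crop(d,200,130,200,180,4,"pics/s1.png")
d=load("top1");crop(d,270,100,160,140,5,"pics/t1.png")
E
```

```text
(no output)
```

View pics/s1.png

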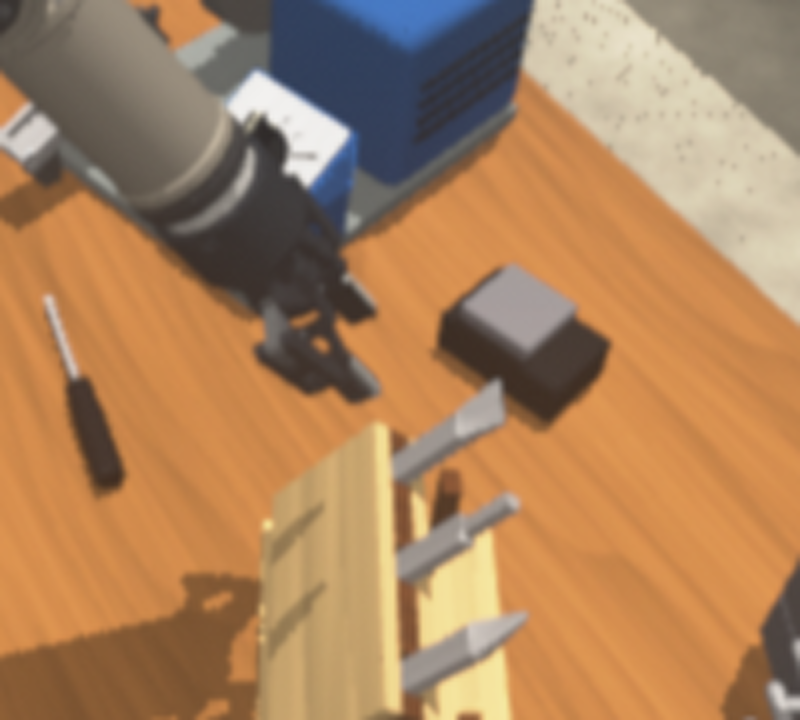

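View pics/t1.png

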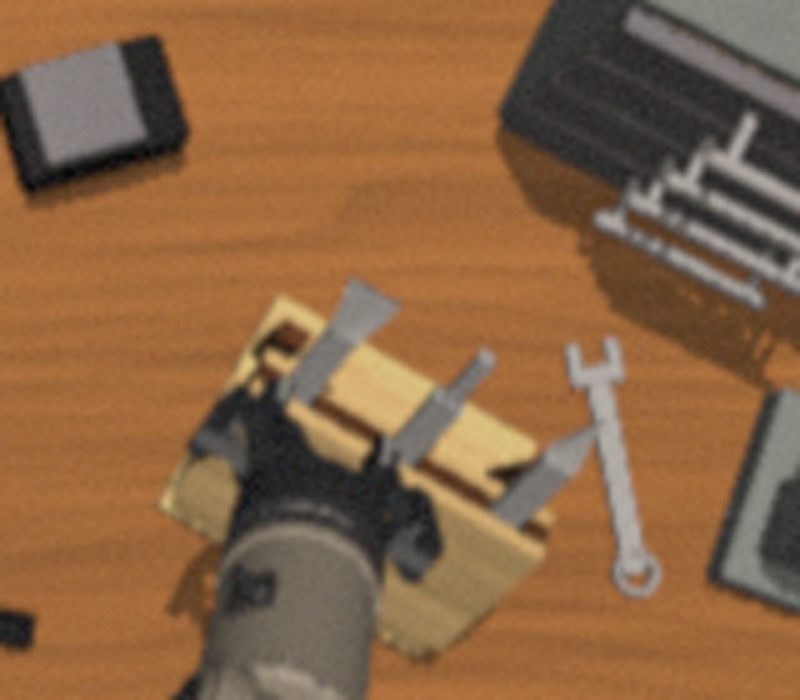

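The side view shows the open gripper above and in front of the rack plate, with fingertips near (370,300) and (370,385), facing the flat chisel. The other bars are untouched. I'll check the projected TCP before going in.

```bash
python3 - <<'E'
from tgt import *
t=load("top1");s=load("side1")
st=status.get_state();C=R.from_rotvec(st["tcp_rot"]).as_matrix();p=st["ee_pos"]
L=p+C[:,1]*.028+C[:,2]*.012;Rr=p-C[:,1]*.028+C[:,2]*.012
print("top crop px",(proj(t,[p,L,Rr])-[270,100])*5,"side crop",(proj(s,[p,L,Rr])-[200,130])*4)
p,M=rackpose();delta(p,M)
E
```

```text
top crop px [[323.054 424.249]
 [368.643 441.113]
 [280.673 389.798]] side crop [[355.543 348.482]
 [366.897 395.532]
 [364.407 324.358]]
t 2.2 pos [ 0.467 -0.254  0.259] q [ 1.256 -0.114 -0.754  2.083 -0.086  0.532 -1.569] w 0.05571094569711451 F [ 0.075 -0.406  1.064]
turn deg (tool) [ 0.156  0.009 -0.118] shift cm: now axes [-0.065 -0.456 11.981]  after-turn axes [-0.066 -0.424 11.983]
```

```bash
python3 -m handwheel '[[0,-0.4,2,0,0,0,0.3],[0,0,2.5,0,0,0,0.3],[0,0,2,0,0,0,0.3],[0,0,2,0,0,0,0.3],[0,0,1.5,0,0,0,0.3],[0,0,1,0,0,0,0.3],[0,0,0,0,0,0,0.3],[0,0,0,0,0,0,0.3]]'; python3 - <<'E'
from tgt import *
from cell import snapshot
p,M=rackpose();delta(p,M)
for n in("side","top"):
    d=snapshot(n); np.savez(f"pics/{n}2.npz",**d)
d=load("side2");crop(d,250,200,100,90,7,"pics/s2.png")
d=load("top2");crop(d,290,140,110,90,7,"pics/t2.png")
E
```

```text
time_s: 3.2
ee_pos: [0.5238, -0.2826, 0.1699]
tcp_rot: [2.749, -0.756, 0.868]
ft_force: [-0.5, 0.1, -0.0]
width: 0.0559
t 3.2 pos [ 0.524 -0.283  0.17 ] q [ 1.089  0.207 -0.735  2.082  0.652  0.356 -2.252] w 0.0559436207839188 F [-0.504  0.079 -0.032]
turn deg (tool) [ 0.121 -0.059 -0.019] shift cm: now axes [-0.157  0.069  1.014]  after-turn axes [-0.156  0.071  1.014]
```

View pics/s2.png

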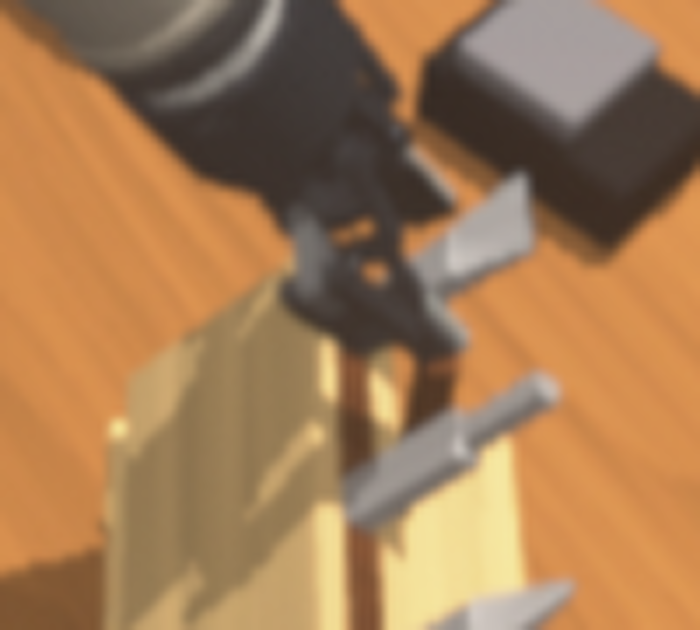

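View pics/t2.png

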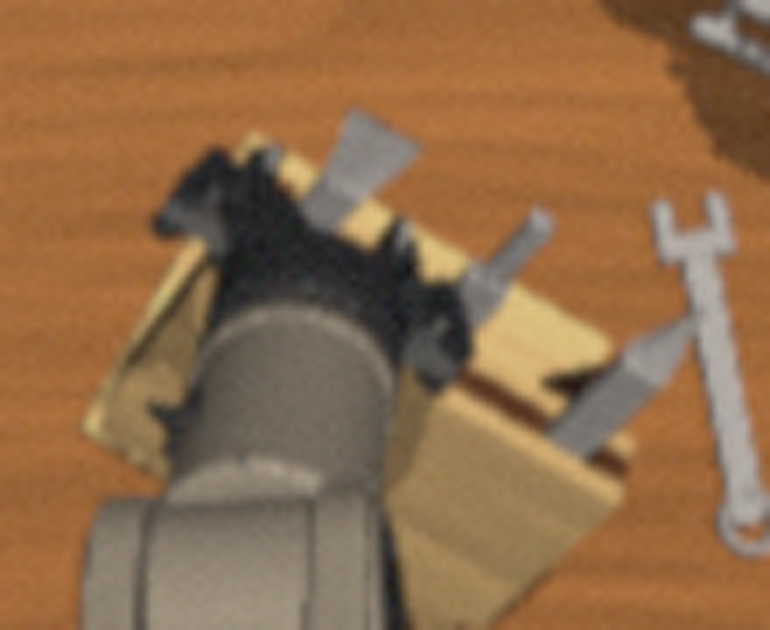

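The jaws straddle the flat chisel (side crop: shaft between fingertips at about (430,265)), and the other bars are clear. I'll go the last 1 cm and close.

```bash
python3 -m handwheel '[[-0.1,0.05,0.5,0,0,0,0.3],[0,0,0.5,0,0,0,0.3],[0,0,0,0,0,0,0.1],[0,0,0,0,0,0,-0.2],[0,0,0,0,0,0,-0.4],[0,0,0,0,0,0,-0.7],[0,0,0,0,0,0,-1],[0,0,0,0,0,0,-1],[0,0,0,0,0,0,-1]]' 100; python3 - <<'E'
from tgt import *
p,M=rackpose();delta(p,M)
M=R.from_rotvec(status.get_state()["tcp_rot"]).as_matrix();print("axis in tool",M.T@ax)
E
```

```text
time_s: 4.42
ee_pos: [0.5285, -0.2849, 0.1613]
tcp_rot: [2.75, -0.754, 0.869]
ft_force: [-2.4, 1.1, 2.3]
width: 0.0185
t 4.425 pos [ 0.528 -0.285  0.161] q [ 1.053  0.228 -0.701  2.082  0.705  0.342 -2.301] w 0.018495236395750403 F [-2.414  1.135  2.292]
turn deg (tool) [ 0.06  -0.094  0.048] shift cm: now axes [-0.092  0.119  0.017]  after-turn axes [-0.092  0.119  0.017]
axis in tool [ 0.94   0.001 -0.34 ]
```

```bash
python3 -m handwheel '[[0.94,0,-0.34,0,0,0,-1],[1.88,0,-0.68,0,0,0,-1],[1.88,0,-0.68,0,0,0,-1]]'; python3 -m handwheel '[[1.88,0,-0.68,0,0,0,-1],[1.88,0,-0.68,0,0,0,-1],[1.88,0,-0.68,0,0,0,-1],[1.88,0,-0.68,0,0,0,-1],[0,0,0,0,0,0,-1]]'; python3 - <<'E'
from tgt import *
from cell import snapshot
p,M=rackpose();delta(p,M)
for n in("side","top"):
    d=snapshot(n); np.savez(f"pics/{n}3.npz",**d)
d=load("side3");crop(d,230,150,140,130,5,"pics/s3.png")
E
```

```text
time_s: 4.8
ee_pos: [0.5519, -0.299, 0.2005]
tcp_rot: [2.753, -0.756, 0.862]
ft_force: [-0.8, -0.2, -3.7]
width: 0.0179
time_s: 5.42
ee_pos: [0.5935, -0.3232, 0.2683]
tcp_rot: [2.75, -0.756, 0.871]
ft_force: [0.1, 0.3, -4.9]
width: 0.0183
t 5.425 pos [ 0.593 -0.323  0.268] q [ 1.141  0.281 -0.84   1.753  0.51   0.634 -2.05 ] w 0.018286684057685493 F [ 0.111  0.3   -4.94 ]
turn deg (tool) [-0.008 -0.144 -0.027] shift cm: now axes [-12.422   0.143   4.42 ]  after-turn axes [-12.411   0.136   4.451]
```

View pics/s3.png

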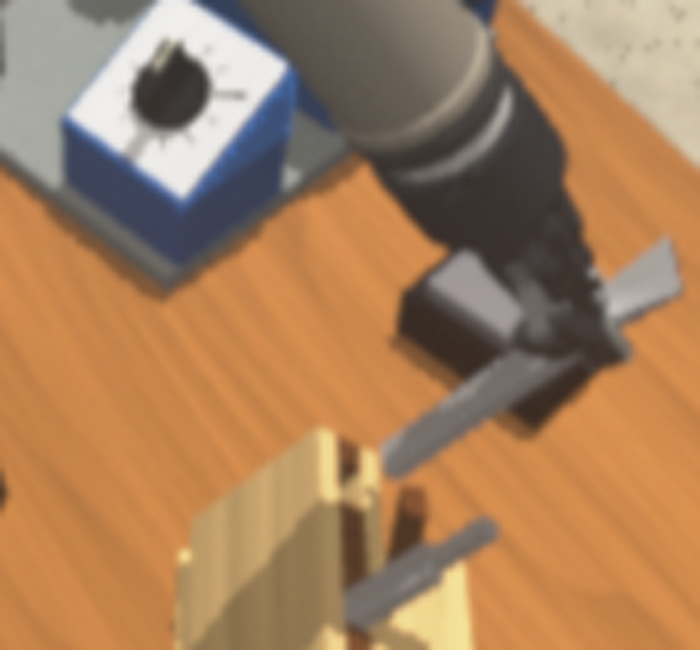

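The side crop shows the chisel clear of the socket, with its butt at (395,465), and level in the jaws. Next I'll lift it and move over to the rest.

```bash
cat >> tgt.py <<'E'
ga=np.radians(15.6);gx=np.array([np.cos(ga),np.sin(ga),0]);gy=np.array([-np.sin(ga),np.cos(ga),0])
r20=np.radians(20);RX=np.cos(r20)*gx+np.sin(r20)*Z;RZ=-np.sin(r20)*gx+np.cos(r20)*Z
RO=.463*gx+.0965*gy+.062*Z
def yawdown(yd):
    a=np.radians(yd);x=np.array([np.cos(a),np.sin(a),0]);y=np.cross(-Z,x);return np.c_[x,y,-Z]
def restpose(xb=.008,up=0,s=.146):
    M=yawdown(15.6);g=RO+(s+xb)*RX+(.006+up)*RZ
    return g+.005*M[:,2],M
E
python3 - <<'E'
from tgt import *
print(restpose(),RO)
delta(np.array([.50,-.25,.38]),yawdown(-30.7))
E
```

```text
(array([0.557, 0.256, 0.115]), array([[ 0.963,  0.269, -0.   ],
       [ 0.269, -0.963, -0.   ],
       [ 0.   ,  0.   , -1.   ]])) [0.42  0.217 0.062]
t 5.525 pos [ 0.591 -0.322  0.265] q [ 1.141  0.281 -0.84   1.758  0.51   0.635 -2.05 ] w 0.018368188958170217 F [-0.347 -0.241 -4.346]
turn deg (tool) [  0.056 -34.843   0.008] shift cm: now axes [ -2.935  -1.534 -15.999]  after-turn axes [-11.549  -1.547 -11.453]
```

```bash
python3 -m handwheel '[[-0.7,-0.4,-4,0,0,0,-1],[-0.7,-0.4,-4,0,0,0,-1],[-0.7,-0.4,-4,0,0,0,-1],[-0.7,-0.4,-4,0,0,0,-1],[0,0,0,0,-8.75,0,-1],[0,0,0,0,-8.75,0,-1],[0,0,0,0,-8.75,0,-1],[0,0,0,0,-8.75,0,-1],[0,0,0,0,0,0,-1]]'; python3 - <<'E'
from tgt import *
p,M=restpose(up=.1)
delta(p,M)
E
```

```text
time_s: 6.65
ee_pos: [0.5041, -0.2512, 0.3779]
tcp_rot: [-3.027, 0.829, 0.005]
ft_force: [-0.2, 0.2, -3.9]
width: 0.0186
t 6.65 pos [ 0.504 -0.251  0.378] q [ 1.067  0.491 -1.074  1.156  0.429  1.723 -1.99 ] w 0.01855468779969419 F [-0.215  0.219 -3.907]
turn deg (tool) [ -0.22    0.155 -46.241] shift cm: now axes [-23.555 -43.824  17.058]  after-turn axes [ 15.345 -47.399  16.861]
```

```bash
python3 -m handwheel '[[0,0,0,0,0,-9.25,-1],[0,0,0,0,0,-9.25,-1],[0,0,0,0,0,-9.25,-1],[0,0,0,0,0,-9.25,-1],[0,0,0,0,0,-9.25,-1],[0,-5,0,0,0,0,-1],[0,-5,0,0,0,0,-1],[0,-5,0,0,0,0,-1],[0,0,0,0,0,0,-1]]'; python3 - <<'E'
from tgt import *
p,M=restpose(up=.1)
delta(p,M)
E
```

```text
time_s: 7.78
ee_pos: [0.4599, -0.0987, 0.383]
tcp_rot: [3.103, 0.439, 0.003]
ft_force: [0.1, -0.1, -3.7]
width: 0.0179
t 7.775 pos [ 0.46  -0.099  0.383] q [ 1.13   0.285 -1.242  1.401  0.278  1.642 -1.368] w 0.017941142444010086 F [ 0.139 -0.094 -3.681]
turn deg (tool) [ 0.45  -0.044  0.522] shift cm: now axes [ 15.773 -31.514  17.133]  after-turn axes [ 15.499 -31.521  17.369]
```

```bash
python3 -m handwheel '[[1.5,-4,0,0,0,0,-1],[2,-4,0,0,0,0,-1],[2,-4,0,0,0,0,-1],[2,-4,0,0,0,0,-1],[2,-4,0,0,0,0,-1],[2,-4,0,0,0,0,-1],[2,-4,0,0,0,0,-1],[2,-3.5,0,0,0,0.5,-1],[0,0,0,0,0,0,-1]]'; python3 - <<'E'
from tgt import *
p,M=restpose(up=.1)
delta(p,M)
E
```

```text
time_s: 8.9
ee_pos: [0.525, 0.243, 0.3815]
tcp_rot: [-3.113, -0.423, -0.004]
ft_force: [-0.2, -0.4, -3.3]
width: 0.0179
t 8.9 pos [0.525 0.243 0.381] q [ 0.147  0.533 -1.102  1.105  0.48   1.751 -2.098] w 0.01791912181647902 F [-0.234 -0.431 -3.253]
turn deg (tool) [ 0.006 -0.141 -0.122] shift cm: now axes [ 0.004 -0.362 17.222]  after-turn axes [ 0.047 -0.36  17.222]
```

```bash
python3 -m handwheel '[[0.3,-0.3,4,0,0,0,-1],[0.3,0,4,0,0,0,-1],[0.3,0,4,0,0,0,-1],[0.5,0,4,0,0,0,-1],[0.7,0,3,0,0,0,-1],[0,0,0,0,0,0,-1],[0,0,0,0,0,0,-1]]'; python3 - <<'E'
from tgt import *
from cell import snapshot
p,M=restpose(up=.06)
delta(p,M)
for n in("side","top"):
    d=snapshot(n); np.savez(f"pics/{n}4.npz",**d)
d=load("side4");crop(d,170,60,160,130,5,"pics/s4.png")
d=load("top4");crop(d,110,70,140,150,4,"pics/t4.png")
E
```

```text
time_s: 9.78
ee_pos: [0.5469, 0.2467, 0.1934]
tcp_rot: [3.114, 0.409, 0.005]
ft_force: [0.1, 0.4, -4.7]
width: 0.0183
t 9.775 pos [0.547 0.247 0.193] q [ 0.181  0.656 -1.042  1.426  0.57   1.378 -2.185] w 0.018262162357286282 F [ 0.051  0.421 -4.662]
turn deg (tool) [ 0.094 -0.175 -0.616] shift cm: now axes [-0.805 -0.587  2.164]  after-turn axes [-0.792 -0.592  2.168]
```

View pics/s4.png

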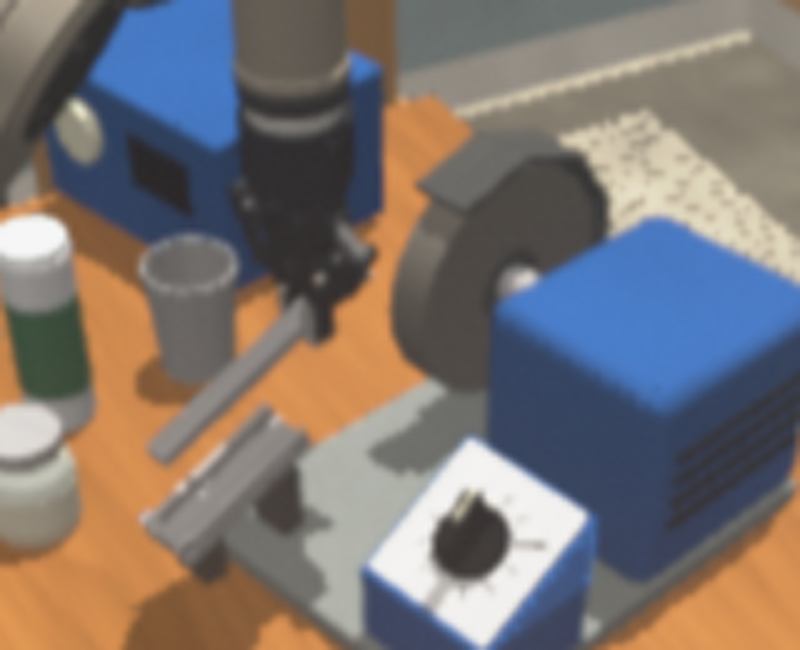

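View pics/t4.png

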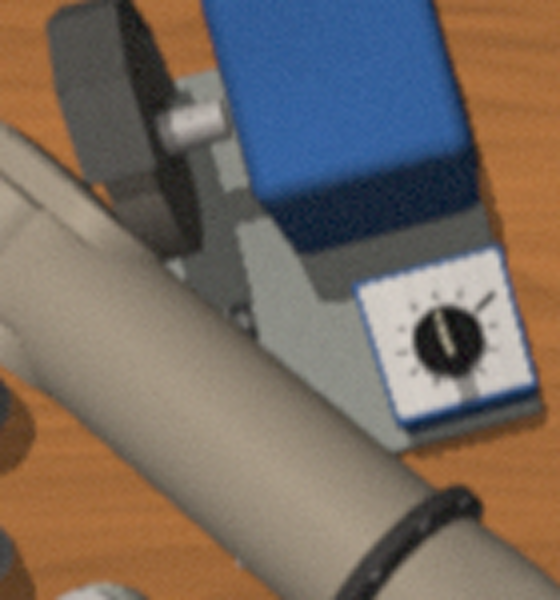

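The side crop shows the chisel above the channel, with its butt at (165,450) and the jaws at (315,320), blade side up towards the wheel and parallel to the channel. The top view is blocked by the arm. I'll measure the chisel's pose in the rest frame from the side depth.

```bash
cat > chk.py <<'E'
import sys
from tgt import *
def bar(d,poly):
    mk=np.zeros((384,512),np.uint8);cv2.fillPoly(mk,[np.round(np.array(poly)).astype(np.int32)],1)
    hsv=cv2.cvtColor(d["image"],cv2.COLOR_RGB2HSV).astype(int)
    m=(mk>0)&(hsv[...,1]<70)&(hsv[...,2]>60)
    P=cloud(d)[m]-RO
    return np.c_[P@RX,P@gy,P@RZ]
def show(q,lo,zmin=-1):
    q=q[q[:,2]>zmin]
    for a in np.arange(lo,.21,.012):
        k=(q[:,0]>=a)&(q[:,0]<a+.012)
        if k.sum()>3: print("x %.3f n %d y %s z %s"%(a+.006,k.sum(),np.percentile(q[k,1],[3,50,97]),np.percentile(q[k,2],[3,50,97])))
    print("xmin",np.sort(q[:,0])[:6])
E
python3 - <<'E'
from chk import *
d=load("side4")
q=bar(d,np.array([(140,445),(165,475),(325,325),(295,300)])/5+[170,60])
show(q,-.05,.02)
q=bar(d,np.array([(140,510),(200,580),(315,435),(262,400)])/5+[170,60]);q=q[abs(q[:,1])<.03]
print("rest");show(q,-.03)
st=status.get_state();C=R.from_rotvec(st["tcp_rot"]).as_matrix();g=st["ee_pos"]-.005*C[:,2]-RO
print("grasp in rest",g@RX,g@gy,g@RZ)
E
```

```text
x 0.028 n 18 y [-0.014 -0.008  0.002] z [0.081 0.088 0.091]
x 0.040 n 19 y [-0.016 -0.01   0.003] z [0.084 0.089 0.092]
x 0.052 n 21 y [-0.016 -0.008  0.003] z [0.083 0.089 0.093]
x 0.064 n 18 y [-0.016 -0.009  0.003] z [0.083 0.089 0.091]
x 0.076 n 20 y [-0.016 -0.008  0.004] z [0.084 0.088 0.091]
x 0.088 n 22 y [-0.016 -0.009  0.004] z [0.08  0.088 0.091]
x 0.100 n 22 y [-0.016 -0.011  0.003] z [0.08  0.089 0.092]
x 0.112 n 17 y [-0.018 -0.012 -0.001] z [0.081 0.09  0.092]
x 0.124 n 19 y [-0.015 -0.01   0.002] z [0.081 0.088 0.092]
x 0.136 n 17 y [-0.017 -0.009  0.002] z [0.081 0.088 0.091]
x 0.148 n 20 y [-0.016 -0.011 -0.001] z [0.083 0.09  0.093]
x 0.160 n 32 y [-0.025 -0.018  0.001] z [0.078 0.09  0.099]
x 0.172 n 4 y [-0.023 -0.004  0.002] z [0.089 0.089 0.094]
xmin [-0.194 -0.194 -0.194  0.021  0.021  0.022]
rest
x -0.012 n 8 y [-0.022 -0.014  0.002] z [-0.001  0.013  0.018]
x 0.000 n 47 y [-0.023 -0.013  0.021] z [-0.035  0.014  0.019]
x 0.012 n 53 y [-0.022 -0.014  0.02 ] z [-0.032  0.001  0.013]
x 0.024 n 48 y [-0.023 -0.002  0.02 ] z [-0.027  0.001  0.015]
x 0.036 n 48 y [-0.022  0.005  0.019] z [-0.061  0.002  0.014]
x 0.048 n 49 y [-0.023  0.005  0.021] z [-0.064  0.001  0.013]
x 0.060 n 48 y [-0.022  0.007  0.022] z [-0.065  0.     0.014]
x 0.072 n 52 y [-0.021  0.007  0.024] z [-0.069  0.002  0.012]
x 0.084 n 45 y [-0.023 -0.003  0.022] z [-0.029  0.001  0.014]
x 0.096 n 44 y [-0.022 -0.003  0.022] z [-0.018  0.003  0.013]
x 0.108 n 38 y [-0.022  0.004  0.021] z [-0.006  0.002  0.014]
x 0.120 n 19 y [-0.022  0.005  0.02 ] z [-0.003  0.001  0.013]
xmin [-0.007 -0.007 -0.007 -0.007 -0.007 -0.007]
grasp in rest 0.16933558474090263 -0.005003520653253392 0.08401810133540216
```

```bash
python3 -m handwheel '[[-1.1,-0.6,0.4,0,0,-0.6,-1],[0.34,0,0.94,0,0,0,-1],[0.68,0,1.88,0,0,0,-1],[0.68,0,1.88,0,0,0,-1],[0.34,0,0.94,0,0,0,-1],[0,0,0,0,0,0,-1],[0,0,0,0,0,0,-1]]'; python3 - <<'E'
from chk import *
from cell import snapshot
p,M=restpose()
delta(p,M)
d=snapshot("side"); np.savez(f"pics/side5.npz",**d)
crop(d,170,60,160,130,5,"pics/s5.png")
st=status.get_state();C=R.from_rotvec(st["tcp_rot"]).as_matrix();g=st["ee_pos"]-.005*C[:,2]-RO
print("grasp in rest",g@RX,g@gy,g@RZ)
q=bar(d,np.array([(120,510),(160,560),(325,375),(280,350)])/5+[170,60]);q=q[(abs(q[:,1])<.03)]
show(q,-.03)
show(q,-.03,.017)
E
```

```text
time_s: 10.75
ee_pos: [0.5539, 0.2562, 0.1315]
tcp_rot: [3.111, 0.428, 0.001]
ft_force: [0.9, 0.2, -4.2]
width: 0.0183
t 10.75 pos [0.554 0.256 0.132] q [ 0.146  0.728 -1.001  1.475  0.626  1.281 -2.217] w 0.01829811375285569 F [ 0.86   0.17  -4.239]
turn deg (tool) [ 0.055 -0.034  0.074] shift cm: now axes [0.329 0.132 1.621]  after-turn axes [0.33  0.133 1.621]
grasp in rest 0.156632587849678 0.0013823606465758222 0.022638945959706287
x -0.012 n 8 y [-0.01   0.006  0.021] z [0.006 0.012 0.015]
x 0.000 n 27 y [-0.019  0.001  0.023] z [0.013 0.016 0.02 ]
x 0.012 n 32 y [-0.008 -0.     0.018] z [-0.002  0.018  0.029]
x 0.024 n 26 y [-0.011 -0.003  0.008] z [-0.002  0.027  0.031]
x 0.036 n 25 y [-0.008 -0.002  0.007] z [-0.001  0.024  0.03 ]
x 0.048 n 24 y [-0.009 -0.001  0.01 ] z [-0.001  0.024  0.03 ]
x 0.060 n 23 y [-0.009  0.     0.007] z [-0.     0.025  0.03 ]
x 0.072 n 23 y [-0.011 -0.001  0.008] z [0.    0.027 0.031]
x 0.084 n 23 y [-0.01  -0.003  0.007] z [-0.     0.026  0.03 ]
x 0.096 n 22 y [-0.01  -0.001  0.008] z [0.    0.027 0.032]
x 0.108 n 22 y [-0.009 -0.003  0.009] z [
[... 498 characters left out ...]
n 15 y [-0.008 -0.003  0.007] z [0.02  0.027 0.03 ]
x 0.048 n 19 y [-0.009 -0.006  0.01 ] z [0.019 0.027 0.031]
x 0.060 n 18 y [-0.01  -0.004  0.008] z [0.02  0.027 0.03 ]
x 0.072 n 18 y [-0.011 -0.002  0.008] z [0.019 0.028 0.031]
x 0.084 n 18 y [-0.01  -0.006  0.007] z [0.021 0.027 0.03 ]
x 0.096 n 18 y [-0.01  -0.003  0.008] z [0.02  0.028 0.032]
x 0.108 n 20 y [-0.009 -0.004  0.009] z [0.02  0.028 0.03 ]
x 0.120 n 17 y [-0.009 -0.005  0.008] z [0.02  0.028 0.031]
x 0.132 n 17 y [-0.008 -0.001  0.008] z [0.021 0.027 0.031]
x 0.144 n 25 y [-0.015 -0.004  0.013] z [0.021 0.029 0.035]
x 0.156 n 15 y [-0.017  0.001  0.014] z [0.027 0.034 0.041]
xmin [-0.006 -0.006 -0.005 -0.004 -0.003 -0.002]
```

View pics/s5.png

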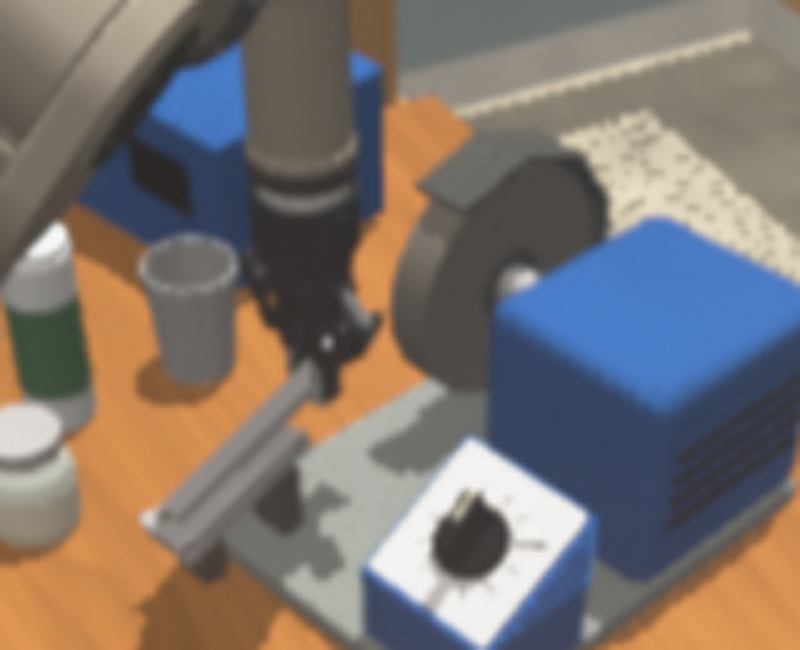

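The side crop shows the butt just over the channel floor by the heel stop, at (150,515), centred between the walls. Before lowering I'll check how far the arm is from the can and jar.

```bash
python3 - <<'E'
from chk import *
d=load("side5");d0=load("side0")
C=cloud(d);C0=cloud(d0)
# points newly closer than at start => arm
m=(d["depth"]<d0["depth"]-.03)&(d["depth"]>0)
for x,y,n,r in((.417,.472,"can",.03),(.353,.354,"jar",.036),(.5,.45,"tin",.04)):
    P=C[m];k=np.hypot(P[:,0]-x,P[:,1]-y)<r+.06
    print(n,k.sum(),P[k][:,2].min() if k.any() else None)
E
python3 -m handwheel '[[0.17,0.1,0.47,0,0,0,-1],[0.17,0,0.47,0,0,0,-1],[0,0,0,0,0,0,-1],[0,0,0,0,0,0,-1]]'
```

```text
can 0 None
jar 0 None
tin 0 None
time_s: 11.3
ee_pos: [0.5573, 0.2556, 0.1217]
tcp_rot: [3.111, 0.428, 0.0]
ft_force: [1.0, 0.8, -4.2]
width: 0.0184
```

```bash
python3 -m handwheel '[[0.1,0,0.28,0,0,0,-1],[0,0,0,0,0,0,-1],[0,0,0,0,0,0,-1]]';python3 -m handwheel '[[0.07,0,0.19,0,0,0,-1],[0,0,0,0,0,0,-1],[0,0,0,0,0,0,-1]]'; python3 -m handwheel '[[0.05,0,0.14,0,0,0,-1],[0,0,0,0,0,0,-1],[0,0,0,0,0,0,-1]]'
```

```text
time_s: 11.68
ee_pos: [0.5583, 0.2559, 0.1189]
tcp_rot: [3.111, 0.428, 0.0]
ft_force: [0.1, 0.2, -3.3]
width: 0.0182
time_s: 12.05
ee_pos: [0.5589, 0.2561, 0.117]
tcp_rot: [3.111, 0.428, 0.0]
ft_force: [-0.0, -0.2, -3.8]
width: 0.0186
time_s: 12.42
ee_pos: [0.5595, 0.2563, 0.1159]
tcp_rot: [3.111, 0.428, 0.001]
ft_force: [-0.3, -0.7, -1.1]
width: 0.0181
```

```bash
python3 -m handwheel '[[0.02,0,0.06,0,0,0,-1],[0,0,0,0,0,0,-1],[0,0,0,0,0,0,-1]]'; python3 -m handwheel '[[0.02,0,0.06,0,0,0,-1],[0,0,0,0,0,0,-1],[0,0,0,0,0,0,-1]]'; python3 - <<'E'
from chk import *
from cell import snapshot
p,M=restpose()
d=snapshot("side"); np.savez(f"pics/side6.npz",**d)
st=status.get_state();C=R.from_rotvec(st["tcp_rot"]).as_matrix();g=st["ee_pos"]-.005*C[:,2]-RO
print("grasp in rest",g@RX,g@gy,g@RZ,"tau",st["tau"])
q=bar(d,np.array([(120,515),(160,570),(325,395),(280,370)])/5+[170,60]);q=q[(abs(q[:,1])<.012)&(q[:,2]>-.005)]
show(q,-.03)
E
```

```text
time_s: 12.8
ee_pos: [0.5596, 0.2564, 0.1156]
tcp_rot: [3.111, 0.428, 0.001]
ft_force: [-1.1, -1.1, 2.4]
width: 0.0184
time_s: 13.18
ee_pos: [0.5597, 0.2564, 0.1154]
tcp_rot: [3.11, 0.428, 0.001]
ft_force: [-3.0, -2.6, 6.0]
width: 0.0182
grasp in rest 0.15627101452724335 -3.38781777961709e-05 0.0053317335932228215 tau [ -0.526 -41.422 -12.516 -17.77    0.382  -1.356  -0.055]
x -0.012 n 6 y [-0.007  0.004  0.011] z [0.009 0.015 0.018]
x 0.000 n 12 y [-0.011 -0.001  0.01 ] z [0.013 0.016 0.02 ]
x 0.012 n 19 y [-0.011  0.     0.01 ] z [-0.001  0.012  0.016]
x 0.024 n 17 y [-0.009 -0.002  0.007] z [0.008 0.013 0.016]
x 0.036 n 17 y [-0.012 -0.002  0.01 ] z [0.009 0.014 0.017]
x 0.048 n 16 y [-0.011 -0.003  0.009] z [0.008 0.013 0.016]
x 0.060 n 17 y [-0.011 -0.003  0.007] z [0.008 0.013 0.016]
x 0.072 n 16 y [-0.011 -0.002  0.008] z [0.008 0.012 0.015]
x 0.084 n 15 y [-0.011 -0.004  0.007] z [0.008 0.013 0.016]
x 0.096 n 14 y [-0.008  0.001  0.007] z [0.008 0.012 0.015]
x 0.108 n 16 y [-0.011 -0.004  0.007] z [0.009 0.012 0.016]
x 0.120 n 14 y [-0.011 -0.001  0.006] z [0.008 0.012 0.016]
x 0.132 n 15 y [-0.011 -0.003  0.005] z [0.003 0.011 0.013]
x 0.144 n 16 y [-0.01  -0.001  0.006] z [0.008 0.012 0.018]
xmin [-0.008 -0.007 -0.007 -0.007 -0.007 -0.006]
```

```bash
python3 -m handwheel '[[0,0,-0.05,0,0,0,-1],[0,0,0,0,0,0,-0.55],[0,0,0,0,0,0,-0.4],[0,0,0,0,0,0,-0.25],[0,0,0,0,0,0,-0.1],[0,0,0,0,0,0,0],[0,0,0,0,0,0,0]]'; python3 - <<'E'
from chk import *
from cell import snapshot
d=snapshot("side"); np.savez(f"pics/side7.npz",**d)
crop(d,170,60,160,130,5,"pics/s7.png")
q=bar(d,np.array([(120,515),(160,570),(325,395),(280,370)])/5+[170,60]);q=q[(abs(q[:,1])<.012)&(q[:,2]>-.005)]
show(q,-.03)
E
```

```text
time_s: 14.1
ee_pos: [0.5599, 0.2564, 0.1148]
tcp_rot: [3.111, 0.428, 0.0]
ft_force: [0.1, 0.3, -0.8]
width: 0.0428
x -0.012 n 5 y [-0.011 -0.002  0.011] z [0.004 0.01  0.015]
x 0.000 n 13 y [-0.009  0.     0.009] z [0.007 0.015 0.018]
x 0.012 n 16 y [-0.011 -0.001  0.006] z [0.003 0.011 0.015]
x 0.024 n 17 y [-0.01  -0.003  0.007] z [0.008 0.012 0.016]
x 0.036 n 14 y [-0.01  -0.003  0.009] z [0.008 0.012 0.014]
x 0.048 n 16 y [-0.011 -0.002  0.008] z [0.008 0.012 0.016]
x 0.060 n 14 y [-0.01  -0.003  0.007] z [0.009 0.011 0.013]
x 0.072 n 18 y [-0.011 -0.003  0.008] z [0.007 0.012 0.015]
x 0.084 n 15 y [-0.01  -0.002  0.009] z [0.007 0.011 0.015]
x 0.096 n 16 y [-0.01  -0.     0.009] z [0.008 0.012 0.014]
x 0.108 n 16 y [-0.011 -0.002  0.006] z [0.008 0.012 0.016]
x 0.120 n 12 y [-0.011 -0.002  0.007] z [0.008 0.011 0.016]
x 0.132 n 16 y [-0.011 -0.004  0.004] z [0.007 0.012 0.016]
x 0.144 n 18 y [-0.01  -0.003  0.009] z [0.003 0.012 0.015]
x 0.156 n 5 y [-0.009 -0.007  0.   ] z [0.006 0.012 0.014]
xmin [-0.008 -0.007 -0.007 -0.007 -0.007 -0.006]
```

View pics/s7.png

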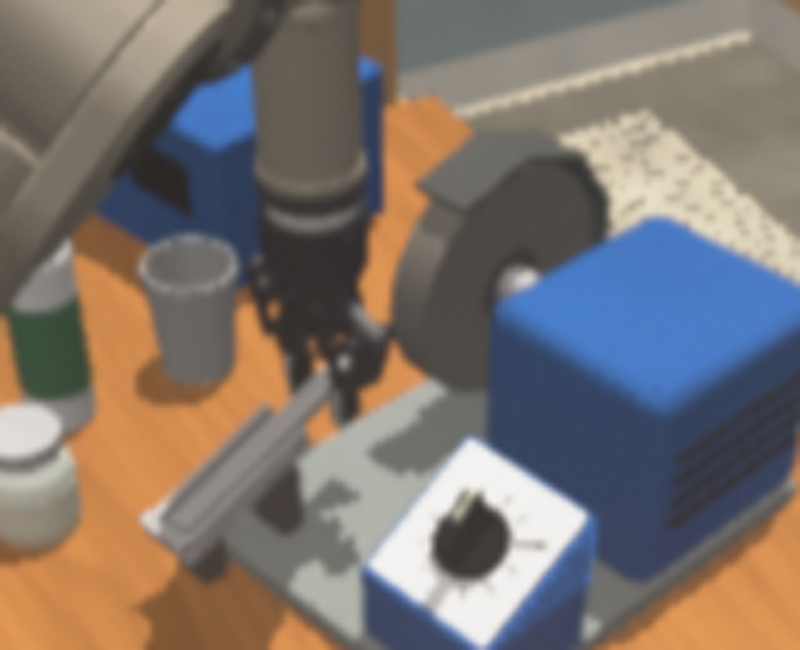

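The side crop shows the bar flat in the channel, butt near the heel stop at (160,520), with the jaws open at (330,385). I'll retract upwards.

```bash
python3 -m handwheel '[[0,0,-1,0,0,0,0],[0,0,-2,0,0,0,0],[0,0,-4,0,0,0,0],[0,0,-5,0,0,0,0],[0,0,-5,0,0,0,0],[-4,0,-3,0,0,0,0],[-5,3,0,0,0,0,0],[-5,3,0,0,0,0,0],[0,0,0,0,0,0,0]]'; python3 - <<'E'
from chk import *
from cell import snapshot
for n in("side","top"):
    d=snapshot(n); np.savez(f"pics/{n}8.npz",**d)
d=load("side8");crop(d,180,80,150,125,5,"pics/s8.png")
d=load("top8");crop(d,140,60,120,150,4,"pics/t8.png")
E
```

```text
time_s: 15.28
ee_pos: [0.4395, 0.1558, 0.3153]
tcp_rot: [3.104, 0.414, -0.0]
ft_force: [0.5, 0.3, 0.3]
width: 0.0427
```

View pics/s8.png

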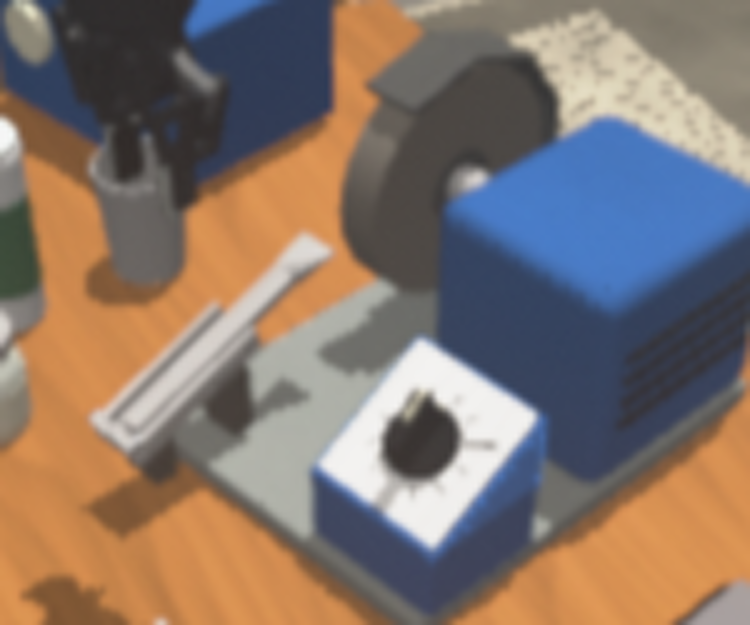

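View pics/t8.png

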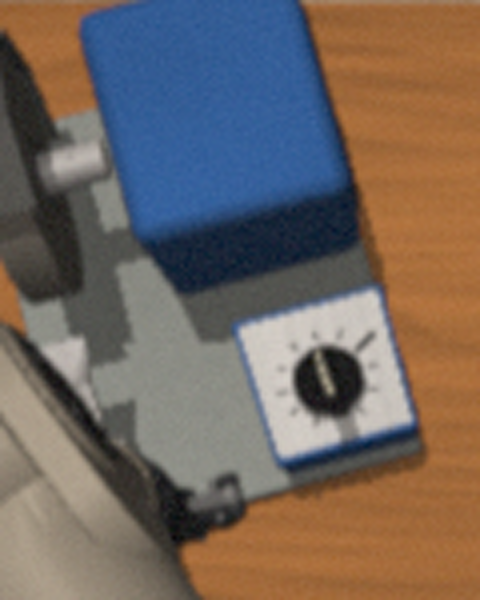

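The side crop shows the chisel lying in the channel, blade up towards the wheel at (310,250), released. The top crop shows the dial disc at (328,380), the pointer line from about (330,392) to (318,350), and the long mark at (366,341). Next I'll measure the dial.

```bash
cat > dial.py <<'E'
from tgt import *
n=-.5*gx+np.cos(np.radians(30))*Z; ex=-gy; ey=np.cross(n,ex)  # ex: right seen from robot, ey: up the panel (away)
D0=-.1936
def onpl(d,uv,h):
    uv=np.atleast_2d(np.asarray(uv,float));M=R.from_rotvec(d["orientation"]).as_matrix()
    r=np.c_[(uv[:,0]-d["cx"])/d["fx"],(uv[:,1]-d["cy"])/d["fy"],np.ones(len(uv))]@M.T
    return d["eye"]+r*((D0+h-d["eye"]@n)/(r@n))[:,None]
def pq(P): return np.c_[P@ex,P@ey]*1000
def P3(q,h): return q[0]/1000*ex+q[1]/1000*ey+(D0+h)*n
E
cat > dm.py <<'E'
import sys
from dial import *
def meas(k):
  for nm,(u0,u1,v0,v1) in (("top",(190,255,125,185)),("side",(236,300,140,198))):
    d=load(nm+k);im=d["image"][v0:v1,u0:u1].astype(int);g=im.mean(2)
    hsv=cv2.cvtColor(d["image"],cv2.COLOR_RGB2HSV).astype(int)[v0:v1,u0:u1]
    # panel area: white comp hull
    w=((hsv[...,1]<70)&(hsv[...,2]>185)).astype(np.uint8)
    nn,l,st,_=cv2.connectedComponentsWithStats(w);i=1+np.argmax(st[1:,4])
    cnt=cv2.findContours((l==i).astype(np.uint8),cv2.RETR_EXTERNAL,cv2.CHAIN_APPROX_NONE)[0]
    hull=cv2.convexHull(max(cnt,key=len))
    q=pq(onpl(d,hull[:,0]+[u0,v0],0));r=cv2.minAreaRect(q.astype(np.float32));print(nm,"panel centre(mm)",r)
    dark=(g<75).astype(np.uint8);mk=np.zeros_like(dark);cv2.fillPoly(mk,[hull],1);mk=cv2.erode(mk,np.ones((3,3)))
    nn,l,st,ce=cv2.connectedComponentsWithStats(dark*mk);i=1+np.argmax(st[1:,4])
    dc=ce[i]+[u0,v0];cd=cv2.findContours((l==i).astype(np.uint8),cv2.RETR_EXTERNAL,cv2.CHAIN_APPROX_NONE)[0]
    cc,rad=cv2.minEnclosingCircle(pq(onpl(d,max(cd,key=len)[:,0]+[u0,v0],.008)).astype(np.float32))
    print(" dark centroid px",dc,[pq(onpl(d,dc,h))[0].round(1) for h in (0,.008,.02)],"enc circle",cc,rad)
    # pointer: bright inside dark hull
    hd=np.zeros_like(dark);cv2.fillPoly(hd,[cv2.convexHull(max(cd,key=len))],1)
    br=((g>105)&(hd>0)).astype(np.uint8)
    nn,l,st,ce=cv2.connectedComponentsWithStats(br,connectivity=8)
    for j in range(1,nn):
        if st[j,4]>=4:
            uv=np.argwhere(l==j)[:,::-1]+[u0,v0];q=pq(onpl(d,uv,.038));c=q.mean(0);vt=np.linalg.svd(q-c)[2][0];vt*=np.sign(vt[1])
            print("  bright",st[j,4],"centre",c.round(1),"dir deg cw from up",np.degrees(np.arctan2(vt[0],vt[1])).round(1),"ext",np.ptp((q-c)@vt).round(1))
if __name__=="__main__": meas(sys.argv[1])
E
python3 dm.py 0; python3 dm.py 8
python3 - <<'E'
from dial import *
d=load("top8")
q=pq(onpl(d,np.array([(366,341),(360,347),(373,335)])/4+[140,60],0));print("mark",q)
E
```

```text
top panel centre(mm) ((93.07307434082031, 557.8075561523438), (108.55279541015625, 110.3275146484375), 0.0852796658873558)
 dark centroid px [221.979 155.199] [array([ 93.7, 551.2]), array([ 93.9, 553.9]), array([ 94.1, 557.9])] enc circle (92.64289855957031, 553.1424560546875) 28.78017807006836
  bright 11 centre [ 92.1 568. ] dir deg cw from up -4.6 ext 20.2
side panel centre(mm) ((92.11222839355469, 558.3409423828125), (114.29586029052734, 116.32019805908203), 0.1270757019519806)
 dark centroid px [263.75  168.028] [array([ 90.3, 556. ]), array([ 95.1, 554.9]), array([102.4, 553.1])] enc circle (94.13423156738281, 557.6199951171875) 27.047224044799805
top panel centre(mm) ((93.26432800292969, 557.6353759765625), (108.46678161621094, 110.74356842041016), 0.2669565677642822)
 dark centroid px [222.021 155.278] [array([ 93.8, 550.9]), array([ 93.9, 553.6]), array([ 94.1, 557.6])] enc circle (92.22891235351562, 553.0385131835938) 28.777080535888672
  bright 11 centre [ 92.1 568. ] dir deg cw from up -4.6 ext 20.2
side panel centre(mm) ((91.73150634765625, 558.5692749023438), (117.32538604736328, 116.86628723144531), 0.053000498563051224)
 dark centroid px [263.812 168.058] [array([ 90.6, 556.1]), array([ 95.4, 554.9]), array([102.6, 553.2])] enc circle (93.76447296142578, 558.1211547851562) 26.424999237060547
  bright 5 centre [ 93.1 561.9] dir deg cw from up 17.8 ext 11.9
mark [[131.282 574.542]
 [125.458 571.1  ]
 [137.856 577.76 ]]
```

```bash
cat >> dial.py <<'E'
def dialpose(phi,h=.033,c=(93,555),flip=1,up=0):
    f=np.radians(phi);b=flip*(np.sin(f)*ex+np.cos(f)*ey);z=-n
    return P3(c,h+up)+.005*z, np.c_[b,np.cross(z,b),z]
E
python3 - <<'E'
from dial import *
print(P3((93,555),0))
for fl in(1,-1):
    p,M=dialpose(-4.6,up=.1,flip=fl);print(p);delta(p,M)
E
```

```text
[0.581 0.066 0.11 ]
[0.52  0.049 0.221]
t 15.375 pos [0.442 0.161 0.316] q [ 0.578  0.293 -1.214  1.553  0.279  1.485 -1.945] w 0.0426411046162231 F [0.817 0.369 0.199]
turn deg (tool) [-1.014 29.812 -4.487] shift cm: now axes [ 4.469 12.886  9.632]  after-turn axes [-1.933 12.805 10.54 ]
[0.52  0.049 0.221]
t 15.375 pos [0.442 0.161 0.316] q [ 0.578  0.293 -1.214  1.553  0.279  1.485 -1.945] w 0.0426411046162231 F [0.817 0.369 0.199]
turn deg (tool) [ 45.183   1.536 169.643] shift cm: now axes [ 4.469 12.886  9.632]  after-turn axes [  1.933 -12.805  10.54 ]
```

```bash
python3 -m handwheel '[[0,2,0,0,0,-10.5,0],[0,0,0,0,0,-10.5,0],[0,0,0,0,0,-10.5,0],[0,0,0,0,0,-10.5,0],[0,0,0,0,0,-10.5,0],[0,0,0,0,0,-10.5,0],[0,0,0,0,0,-10.5,0],[0,0,0,0,0,-10.5,0],[0,0,0,0,0,-10.5,0],[0,0,0,0,0,-10.5,0],[0,0,0,0,0,-10.5,0],[0,0,0,0,0,-10.5,0],[0,0,0,0,0,-10.5,0],[0,0,0,0,0,-10.5,0],[0,0,0,0,0,-10.5,0],[0,0,0,0,0,-10.5,0],[0,0,0,0,0,-10.5,0],[0,0,0,0,0,0,0]]'; python3 - <<'E'
from dial import *
p,M=dialpose(-4.6,up=.1,flip=-1);delta(p,M)
E
```

```text
time_s: 17.62
ee_pos: [0.4471, 0.1445, 0.316]
tcp_rot: [-0.39, 3.115, 0.002]
ft_force: [-0.2, -0.0, 0.7]
width: 0.0427
t 17.625 pos [0.447 0.145 0.316] q [ 0.64   0.315 -1.261  1.553  0.3    1.491  1.191] w 0.04271633381746037 F [-0.176 -0.026  0.739]
turn deg (tool) [  0.905 -29.881  -5.799] shift cm: now axes [ -4.633 -11.1     9.528]  after-turn axes [  1.853 -11.082  10.45 ]
```

```bash
python3 -m handwheel '[[0,0,0,0.3,-9.96,-1.93,0],[0,0,0,0.3,-9.96,-1.93,0],[0,0,0,0.3,-9.96,-1.93,0],[0.6,-3.7,0,0,0,0,0],[0.6,-3.7,0,0,0,0,0],[0.6,-3.7,0,0,0,0,0],[0,0,4,0,0,0,0],[0,0,4,0,0,0,0],[0,0,2.4,0,0,0,0],[0,0,0,0,0,0,0],[0,0,0,0,0,0,0]]'; python3 - <<'E'
from dial import *
from cell import snapshot
p,M=dialpose(-4.6,flip=-1);delta(p,M)
for n in("side","top"):
    d=snapshot(n); np.savez(f"pics/{n}9.npz",**d)
d=load("side9");crop(d,180,80,150,125,5,"pics/s9.png")
E
```

```text
time_s: 19.0
ee_pos: [0.5025, 0.0485, 0.2124]
tcp_rot: [-0.464, 2.684, 0.072]
ft_force: [0.3, -0.1, 0.9]
width: 0.043
t 19.0 pos [0.503 0.048 0.212] q [ 0.752  0.012 -0.812  2.035 -0.137  0.693  1.943] w 0.042963555513589234 F [ 0.319 -0.069  0.912]
turn deg (tool) [ 0.988 -5.86  -0.735] shift cm: now axes [-2.823 -0.741  9.853]  after-turn axes [-1.793 -0.599 10.1  ]
```

View pics/s9.png

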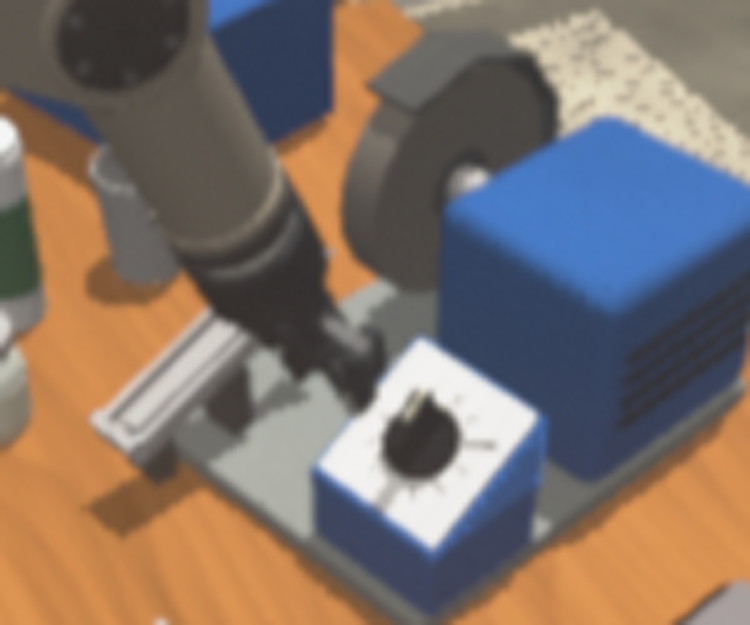

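The side crop shows the gripper hovering to the front-left of the dial, pads near (350,380). It has no contact with the chisel or panel. I'll correct the remaining turn and approach.

```bash
python3 -m handwheel '[[0,0,0,1,-5.9,-0.7,0],[-1.8,-0.6,0,0,0,0,0],[0,0,3,0,0,0,0],[0,0,2,0,0,0,0],[0,0,0,0,0,0,0],[0,0,0,0,0,0,0]]'; python3 - <<'E'
from dial import *
p,M=dialpose(-4.6,flip=-1);delta(p,M)
E
```

```text
time_s: 19.85
ee_pos: [0.5428, 0.054, 0.1782]
tcp_rot: [-0.457, 2.579, 0.065]
ft_force: [0.2, -0.2, -0.5]
width: 0.0429
t 19.85 pos [0.543 0.054 0.178] q [ 0.712  0.123 -0.825  2.093 -0.002  0.448  1.838] w 0.04294280414494293 F [ 0.167 -0.219 -0.471]
turn deg (tool) [-0.107  0.02  -0.051] shift cm: now axes [-0.06   0.104  5.127]  after-turn axes [-0.062  0.094  5.127]
```

```bash
python3 -m handwheel '[[-0.05,0.1,2,0,0,0,0],[0,0,1.5,0,0,0,0],[0,0,1,0,0,0,0],[0,0,0.6,0,0,0,0],[0,0,0,0,0,0,0],[0,0,0,0,0,0,0]]'; python3 - <<'E'
from dial import *
from cell import snapshot
p,M=dialpose(-4.6,flip=-1);delta(p,M)
for n in("side","top"):
    d=snapshot(n); np.savez(f"pics/{n}10.npz",**d)
d=load("side10");crop(d,200,110,110,90,7,"pics/s10.png")
E
```

```text
time_s: 20.6
ee_pos: [0.5672, 0.0618, 0.1337]
tcp_rot: [-0.458, 2.579, 0.066]
ft_force: [0.0, 0.2, 0.2]
width: 0.0428
t 20.6 pos [0.567 0.062 0.134] q [ 0.533  0.247 -0.696  2.095  0.227  0.343  1.622] w 0.042815770439677076 F [0.003 0.217 0.242]
turn deg (tool) [-0.082 -0.008 -0.053] shift cm: now axes [-0.059 -0.007 -0.007]  after-turn axes [-0.059 -0.007 -0.007]
```

View pics/s10.png

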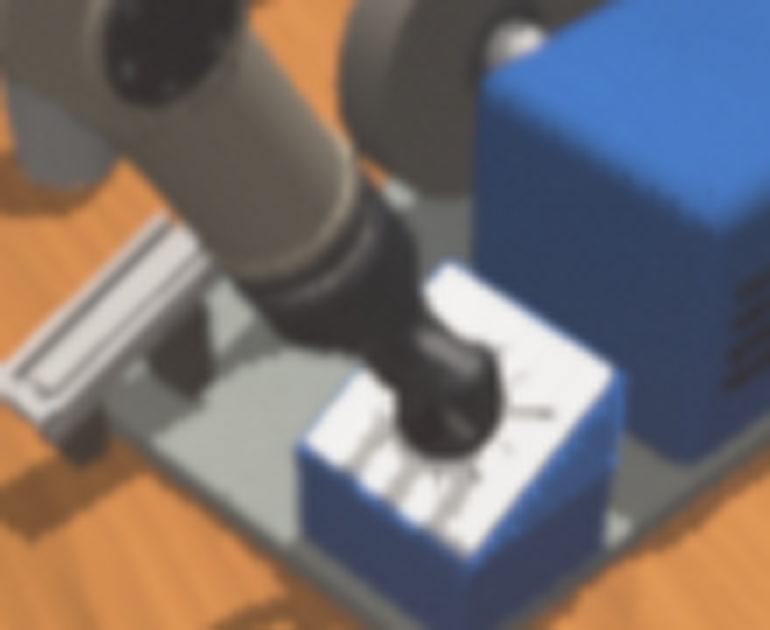

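The fingers sit over the dial's bar, around (450,400) in the crop. I'll close gently.

```bash
python3 -m handwheel '[[0,0,0,0,0,0,-0.4],[0,0,0,0,0,0,-0.6],[0,0,0,0,0,0,-1],[0,0,0,0,0,0,-1],[0,0,0,0,0,0,-1],[0,0,0,0,0,0,-1]]' 40; python3 -m handwheel '[[0,0,0,0,0,4,-1],[0,0,0,0,0,8,-1],[0,0,0,0,0,8,-1],[0,0,0,0,0,0,-1]]'
```

```text
time_s: 21.45
ee_pos: [0.5668, 0.0624, 0.1332]
tcp_rot: [-0.459, 2.58, 0.067]
ft_force: [-4.4, 0.0, 4.7]
width: 0.0157
time_s: 21.95
ee_pos: [0.5667, 0.063, 0.1332]
tcp_rot: [-0.006, 2.632, 0.188]
ft_force: [-5.2, 0.5, 5.7]
width: 0.0156
```

```bash
python3 -m handwheel '[[0,0,0,0,0,8,-1],[0,0,0,0,0,8,-1],[0,0,0,0,0,8,-1],[0,0,0,0,0,8,-1],[0,0,0,0,0,8,-1],[0,0,0,0,0,4.6,-1],[0,0,0,0,0,0,-1],[0,0,0,0,0,0,-1]]'; python3 - <<'E'
from dial import *
p,M=dialpose(60,flip=-1);delta(p,M)
E
```

```text
time_s: 22.95
ee_pos: [0.5671, 0.0643, 0.1336]
tcp_rot: [1.013, 2.496, 0.443]
ft_force: [-3.4, 3.7, 5.5]
width: 0.0155
t 22.95 pos [0.567 0.064 0.134] q [ 0.288  0.207 -0.417  2.102 -0.014  0.332  0.712] w 0.0155074418704846 F [-3.378  3.749  5.463]
turn deg (tool) [ 0.053 -0.075  0.181] shift cm: now axes [-0.224 -0.107 -0.04 ]  after-turn axes [-0.224 -0.106 -0.04 ]
```

```bash
python3 -m handwheel '[[0,0,0,0,0,0,-0.5],[0,0,0,0,0,0,-0.2],[0,0,0,0,0,0,0],[0,0,0,0,0,0,0],[0,0,-2,0,0,0,0],[0,0,-4,0,0,0,0],[0,0,-5,0,0,0,0],[0,0,-5,0,0,0,0],[0,0,-5,0,0,0,0],[0,0,-5,0,0,0,0],[0,0,0,0,0,0,0]]'; python3 - <<'E'
from h import *
from cell import snapshot
for n in("side","top"):
    d=snapshot(n); np.savez(f"pics/{n}11.npz",**d)
d=load("side11");crop(d,180,80,150,125,5,"pics/s11.png")
d=load("top11");crop(d,140,60,120,150,4,"pics/t11.png")
E
python3 dm.py 11
```

```text
time_s: 24.32
ee_pos: [0.4502, 0.0299, 0.3542]
tcp_rot: [1.011, 2.489, 0.443]
ft_force: [-1.1, 0.0, 0.5]
width: 0.0425
top panel centre(mm) ((93.33316040039062, 557.5632934570312), (110.76029205322266, 109.05513000488281), 89.94422149658203)
 dark centroid px [221.17  154.871] [array([ 91.5, 553. ]), array([ 91.7, 555.6]), array([ 91.9, 559.7])] enc circle (92.72769165039062, 554.7387084960938) 27.62259292602539
  bright 11 centre [104.  560.9] dir deg cw from up 59.3 ext 22.0
side panel centre(mm) ((91.56593322753906, 558.3953247070312), (116.95628356933594, 117.02093505859375), 89.67887878417969)
 dark centroid px [262.532 169.193] [array([ 89.4, 550.3]), array([ 94.3, 549.2]), array([101.5, 547.6])] enc circle (89.61883544921875, 553.889892578125) 28.937644958496094
```

View pics/s11.png

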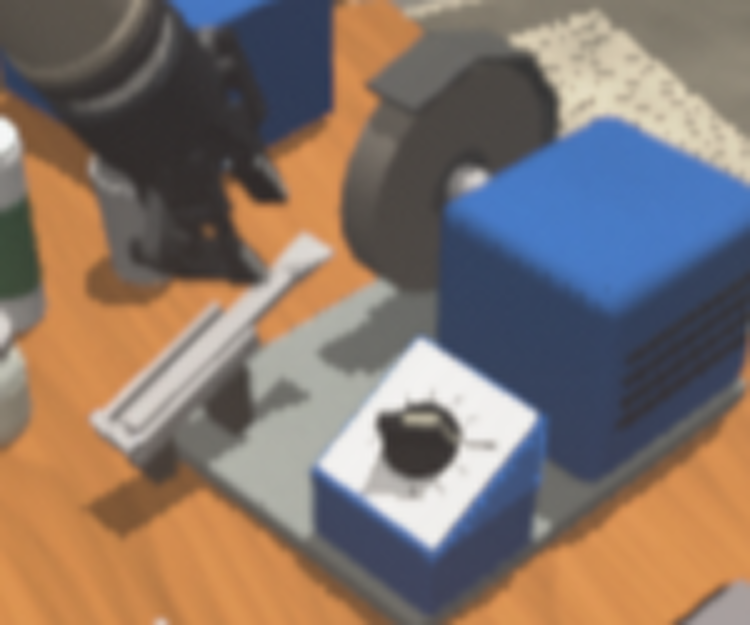

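View pics/t11.png

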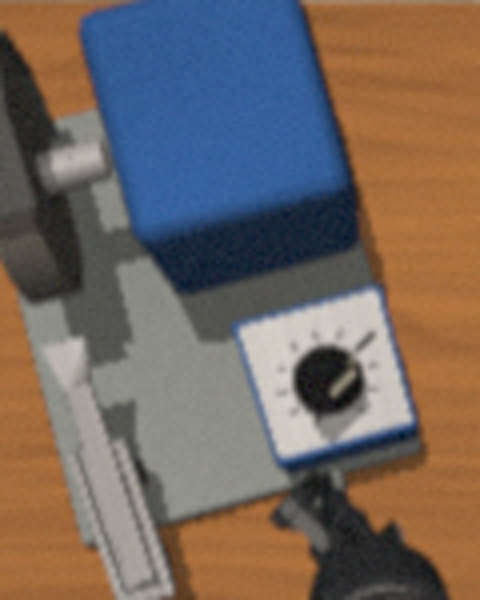

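The top crop shows the pointer line from (333,395) to (357,375), parallel to the long mark at (366,341). The chisel lies in the channel, blade at (65,360). Last I'll check the chisel's pose and compare the bystanders with the first picture.

```bash
python3 - <<'E'
from chk import *
for nm,poly in(("top",np.array([(78,440),(108,600),(185,600),(118,380),(100,335),(40,335)])/4+[140,60]),("side",np.array([(85,415),(140,460),(340,255),(300,225)])/5+[180,80])):
    d=load(nm+"11");q=bar(d,poly)
    k=(abs(q[:,1])<.0135)&(q[:,2]>.007)&(q[:,2]<.025)&(q[:,0]>.0);print(nm);show(q[k],-.01)
    j=k&(q[:,0]>.13)&(q[:,0]<.23);print("tip x max",np.sort(q[j|((q[:,0]>.18)&(q[:,0]<.23)&(abs(q[:,1])<.02)),0])[-4:])
for n in("top","side"):
    a=load(n+"0");b=load(n+"11");df=np.abs(a["image"].astype(int)-b["image"]).max(2)>60
    nn,l,st,ce=cv2.connectedComponentsWithStats(df.astype(np.uint8))
    print(n,[(tuple(s_),tuple(c.round())) for s_,c in zip(st[1:].tolist(),ce[1:]) if s_[4]>25])
    cv2.imwrite(f"pics/full_{n}11.png",cv2.resize(b["image"][:,:,::-1],(800,600)))
E
```

```text
top
x 0.008 n 14 y [-0.009 -0.     0.008] z [0.008 0.01  0.014]
x 0.020 n 23 y [-0.01  -0.001  0.007] z [0.008 0.01  0.014]
x 0.032 n 20 y [-0.011 -0.003  0.006] z [0.008 0.012 0.014]
x 0.044 n 22 y [-0.01  -0.001  0.007] z [0.008 0.012 0.015]
x 0.056 n 24 y [-0.011 -0.002  0.008] z [0.008 0.011 0.014]
x 0.068 n 22 y [-0.01  -0.001  0.007] z [0.008 0.011 0.013]
x 0.080 n 23 y [-0.012 -0.003  0.007] z [0.008 0.011 0.016]
x 0.092 n 24 y [-0.011 -0.002  0.007] z [0.008 0.011 0.013]
x 0.104 n 25 y [-0.011 -0.003  0.007] z [0.008 0.011 0.014]
x 0.116 n 25 y [-0.011 -0.001  0.008] z [0.008 0.011 0.015]
x 0.128 n 25 y [-0.01  -0.001  0.007] z [0.007 0.011 0.014]
x 0.140 n 23 y [-0.01  -0.001  0.008] z [0.007 0.01  0.014]
x 0.152 n 27 y [-0.011 -0.001  0.008] z [0.009 0.011 0.014]
x 0.164 n 26 y [-0.011 -0.002  0.008] z [0.008 0.01  0.014]
x 0.176 n 29 y [-0.011 -0.001  0.008] z [0.007 0.01  0.014]
x 0.188 n 28 y [-0.013 -0.002  0.011] z [0.007 0.009 0.012]
x 0.200 n 18 y [-0.01   0.003  0.013] z [0.007 0.008 0.01 ]
xmin [0.006 0.007 0.008 0.009 0.009 0.01 ]
tip x max [0.205 0.205 0.205 0.20
[... 2249 characters left out ...]
(np.float64(232.0), np.float64(116.0))), ((6, 117, 235, 267, 21734), (np.float64(133.0), np.float64(259.0))), ((216, 117, 31, 28, 350), (np.float64(228.0), np.float64(131.0))), ((74, 125, 91, 111, 634), (np.float64(116.0), np.float64(178.0))), ((0, 173, 41, 49, 724), (np.float64(18.0), np.float64(200.0))), ((299, 225, 27, 29, 255), (np.float64(313.0), np.float64(239.0))), ((42, 229, 25, 31, 224), (np.float64(52.0), np.float64(244.0))), ((13, 295, 46, 49, 1374), (np.float64(35.0), np.float64(320.0))), ((96, 304, 14, 11, 87), (np.float64(102.0), np.float64(309.0))), ((36, 318, 61, 66, 2601), (np.float64(68.0), np.float64(357.0))), ((182, 335, 8, 7, 34), (np.float64(186.0), np.float64(339.0)))]
```

View pics/full_top11.png

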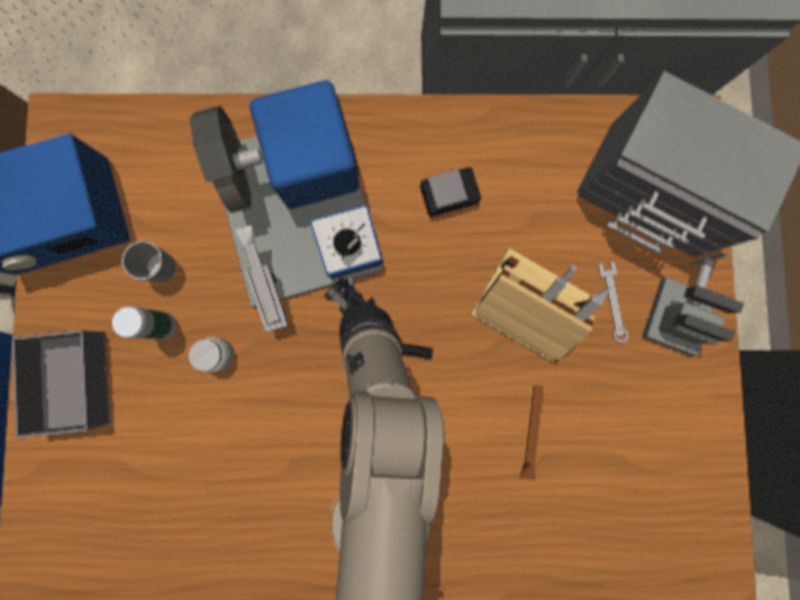

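The full top view shows the other two bars, the battery, can, jar, tin and wrench where they were. The chisel lies in the rest at (262,285), and the gripper hangs free over the bench. I'm handing in.

```bash
python3 -c "
from cell import sign_off,status
print(status.get_state()['joint_velocities'].round(4));print(sign_off())"
```

```text
[ 0.0513  0.0285 -0.045   0.0279 -0.     -0.0005 -0.0007]
the job is handed in; nothing more can be done
None
```

I drew the flat chisel out of its rack along the socket, laid it in the tool rest and let go of it there. I then turned the speed dial about 65° clockwise to the long mark, backed the gripper off and handed in at about 24.4 s of the 58 s.

- **Chisel:** both cameras show it flat on the channel floor and parallel to it. Its butt is 5–8 mm from the heel stop and about 1.5–2 mm off the channel's middle. The tip is at about x = 0.206 m, towards the wheel. Wrist force was near zero after release.
- **Dial:** the pointer line reads 59–62° clockwise from straight up the panel. The long mark is nominally at 60°, and I read it at 61.8° along its line and 63° from the dial's centre. That 1–4° spread is inside the 8° tolerance.
- **Everything else:** the other two bars and the bystanders show no movement in the before and after pictures. The screwdriver was partly hidden by the arm in the last view, so I could not check all of it. I came down nowhere near it.
- **Arm:** joint 1 read about 0.05 rad/s just before handing in, so the arm was still settling slightly, clear of everything.

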